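# Set a glazed bead on the spray spindle with spring tongs

## Task

Take the spring tongs from their wooden stand and, squeezing them, pick up the barrel-shaped ceramic bead with the hole through it from the ware board; its glaze is fresh, so never touch it with the gripper itself. Thread the bead over the spindle's pin and press the stiff sliding seat under it down until you feel it bottom out, firmly but without forcing it, then let go of the bead. Put the tongs back upright in their stand and leave everything else where it is.

Things in the scene. Friction and masses are not known exactly. Their poses are not given: they have to be found in the camera images.
- tongs: Plain steel U-shaped spring tongs, 103 mm tall, 70 g, standing tips down. Origin midway between the two tip ends (bottom); z up to the bow joining the arms, y the way the arms spread and close, x across the 20 mm wide, 4 mm thick straps. Arms hinge at z = 96 mm and move alike. A spring holds them open: 61 mm over the tips, 49 mm between the jaws. Squeezed parallel: 34 mm outside, 22 mm between.
- tongs_grip (a point): Where the fingertips belong, on the tongs' axis, 52 mm above the tips; hold from above, fingers either side of the straps along y. Outer width here 46 mm at rest (40 mm when 23 mm higher), 35 mm with the bead gripped. Fingers 33 to 43 mm apart keep hold of the tongs; 41 to 43 frees the bead, over 45 drops the tongs. Just below, shoulders stick out 10 mm for fingertips to push down on.
- tongs_bow (a point): Top of the tongs' bow, 51 mm above point tongs_grip; must fit under the gripper's body. Squeezing takes about 3 to 5 N a side at rest and 6 to 10 N with the bead gripped; of what the gripper pushes beyond that, about 0.4 reaches the tips, so 25 to 50 N of grip holds the bead well.
- tongs_lip (a point): Underside of the inner lips, on the tongs' axis, 16 mm above the tips: above each 16 mm high jaw face a lip 4 mm high stands 4 mm further in; closed, it comes over the bead's top and carries the downward push. So close with this point at or up to 2 mm above the bead's top (tips about 6 to 8 mm above its underside).
- stand: Wooden tong stand, fixed. Base plate 90 x 130 x 6 mm, pocket block 44 mm (x) by 88 mm (y) by 42 mm high, its open-topped pocket 30 by 74 mm inside with its floor 7 mm above the underside, where the tong tips stand, the tongs' y along the stand's y. Origin at the centre of the underside, z up.
- board: Plywood ware board, fixed, 130 x 270 x 12 mm. Origin at the centre of the underside.
- bead: White ceramic barrel bead: upright cylinder 26 mm in diameter, 22 mm high, with an 11 mm hole right through along its z. About 30 g. Stands on the board. Origin at the centre of its underside.
- dome: White solid ceramic dome, 34 mm across, 19 mm high, on the board; bystander. Origin at the centre of its underside.
- foot: White solid square ceramic foot, 26 x 26 x 16 mm, on the board; bystander. Origin at the centre of its underside.
- spindle: Spray spindle, fixed: dark steel disc foot 84 mm across and 18 mm high, a stem, and an upright pin 8 mm in diameter whose chamfered top is 112 mm above the table. Origin at the centre of the underside, z up.
- pin_tip (a point): Centre of the top of the spindle's pin.
- seat_top (a point): Centre of the top face of the black rubber seat, a sleeve 32 mm across on the pin, where the bead is to rest. It slides down with a steady drag of about 4 N and stays where left; it bottoms out on a hidden stop 6 to 20 mm below its start, which differs each time and can only be felt: the push rises steeply. Firm means 7 N or more held for a moment; over 25 N is forcing it.
- mug: Blue-grey mug, 90 mm high, 84 mm across; bystander. Origin at the centre of its underside.
- jug: White jug, 150 mm high, 86 mm across, handle to its y; bystander. Origin at the centre of its underside.

How it is judged:
By the outcome, as a careful person would: the job done as asked, in the order asked, and still so for the second after the job is handed in, with the robot touching nothing.
It also fails if it takes over 67 s, if anything falls off the work surface, if the arm or the gripper's body presses on something with over 40 N, if the wrist force passes 120 N, or if a joint passes its speed limit or range.

## Robot

A 6-joint arm with a two-finger parallel gripper is mounted at the origin on the work surface. World frame = base frame: x ahead of the robot, y to its left, z up, the work surface at z = 0. Lengths are in m, angles in rad, forces in N, time in s.
With the tool pointing down it reaches from about 0.425 to 0.95 m from the base axis. Payload 14.7 kg.
Tool frame: the origin (TCP) lies on the centre line of the jaws, within the pads' length; the fingertips stand 19 mm ahead of it and the grasp point (between the pads) is the TCP; y points along the fingers, x is the direction in which the jaws open and shut, and the axes are right-handed (so a half turn about y gives the same grasp; the last joint's range is limited). The gripper opens to 85 mm and grips with 20 to 120 N. Pads are 22 mm wide; open, the fingers measure 114 mm over their backs; the gripper's body (76 mm by 85 mm) begins 54 mm behind the grasp point. The pads swing forward as they close: fully open they stand 13 mm farther back than shut.
Start: joints at [-1.207, 0.48, 1.596, -0, 1.065, -0.047], TCP at [0.26, -0.596, 0.25] pointing down, gripper open.
Joint ranges: [-2.75, 2.75], [-0.82, 2.05], [0.23, 2.67], [-1.56, 4.7], [0.09, 2.69], [-2.92, 2.92]. Speed limits (rad/s): [1.89, 1.89, 2.39, 3.01, 3.01, 3.01].

## Interface

Orientations are given as a unit quaternion [x, y, z, w].
In Python, from station import robot, viewer, job_done gives the robot as it stands.
- The arm moves only by the tool servo_tool, never from a script. Its argument "motion" is text: rows parted by semicolons, each of 6 numbers parted by spaces: the shift along the tool's x, y, z in m, then the turn, a rotation vector about the tool's x, y, z in degrees. In form: dx dy dz rx ry rz; .... A call has 1 to 8 rows; each row shifts and turns the commanded pose from where the row before left it, along the tool's axes as they then stand; what a row does not reach is not made up. A row lasts 1/12 s, in which the tool goes at most 41.7 mm and 7.16 degrees, less where a joint would pass 70% of its speed; a pose out of reach is approached as far as the arm can. A call with a gripper value outside its range is refused whole. "hand" is the opening, from 0 (shut) to 1 (fully open), set as the call begins (left out, the last holds). The fingers move at their own pace and stop on an object; "squeeze" is the grip in N (left out, the last holds). Time passes only in rows, so rows that do not move let the fingers close. It gives the time, the measured TCP pose, the force and the opening at its end, in the units of the state.
- robot.sense(): the state, without advancing time (a new reading comes with each control period).
- viewer.capture(name): name is "scene" or "top"; returns the picture (384x512x3 uint8, red, green, blue); there is no depth.
- viewer.get_calibration(name): a dict with "intrinsics" (3x3 intrinsics, pixels), "rvec" (rotation vector, rad) and "tvec" (3), from world to camera coordinates, as OpenCV has them. Camera axes: x right, y down, z forward; pixel columns grow to the right and rows downward; lengths in m; the calibration is good to about 2 mm. A picture is of the moment at which its call begins. get_calibration takes no time and is no camera call.
- job_done(): hands the job in, once; it reports no verdict.
The state is a dict: "time_s": time; "joints": joint angles; "qd": joint speeds; "tau": joint torques, N m; "tool_pos": TCP position; "eef_rot": TCP orientation; "wrist_force": force on the tool from outside, world axes, zero at the start; "wrist_torque": the same for the moment, N m; "finger_gap": finger opening in m.
Only numpy, scipy, OpenCV 4.12 (cv2) and the standard library are available. Lean on these libraries where they do the work, as an engineer would, in place of code of your own. Each camera call takes 0.05 s, during which the arm holds its last target.

## Working session

There is one attempt and no reset: what is moved stays moved. The work goes in short steps, Python scripts to look and compute and a tool call to move; the robot and the scene stay as the last step left them, time stands still between calls to the robot, and variables do not carry over. Pictures are saved under pics/ and viewed, and the job is handed in when it is done.

Besides the shell and the picture viewer there is one more tool, called after "Request:" by a JSON object that holds its "method" and its "body". servo_tool: Moves the arm, as the interface text tells. Its arguments: {"type":"object","properties":{"motion":{"type":"string"},"hand":{"type":"number"},"squeeze":{"type":"number"}},"required":["motion"]}

```bash
mkdir -p pics; ls
python3 - <<'E'
from station import robot, viewer
import cv2, numpy as np
s=robot.sense(); print(s)
for n in("scene","top"):
    im=viewer.capture(n); cv2.imwrite(f"pics/{n}0.png",im[:,:,::-1]); c=viewer.get_calibration(n); print(n,c)
E
```

```text
pics
{'time_s': 0.0, 'joints': array([-1.20660302e+00,  4.80816307e-01,  1.59686756e+00,  1.67639127e-05,
        1.06509646e+00, -4.65850958e-02]), 'qd': array([-2.18512329e-03, -4.91478607e-05,  1.44071410e-03, -3.53066530e-04,
        3.40850124e-04, -2.08498532e-05]), 'tau': array([ 5.24232382e-03, -9.50627089e+01, -4.30196285e+01,  5.44055256e-04,
        1.21693587e-02, -4.75627917e-05]), 'tool_pos': array([ 0.25945576, -0.59555263,  0.2496848 ]), 'eef_rot': array([-0.59121283,  0.38785618, -0.38718198,  0.59171369]), 'wrist_force': array([-0.96604058,  0.08526169,  0.06504985]), 'wrist_torque': array([ 0.00395699, -0.03234379,  0.04931811]), 'finger_gap': 0.08531611673063334}
scene {'intrinsics': array([[427.09700158,   0.        , 262.04991522],
       [  0.        , 427.09700158, 198.33136257],
       [  0.        ,   0.        ,   1.        ]]), 'rvec': array([ 2.35818151,  1.16173431, -0.32960177]), 'tvec': array([-0.3046815 , -0.30340254,  1.71919025])}
top {'intrinsics': array([[417.25937958,   0.        , 258.6122466 ],
       [  0.        , 417.25937958, 192.98275195],
       [  0.        ,   0.        ,   1.        ]]), 'rvec': array([ 2.03153849, -2.17825526,  0.24403079]), 'tvec': array([0.01332274, 0.54244236, 1.69591208])}
```

View pics/scene0.png

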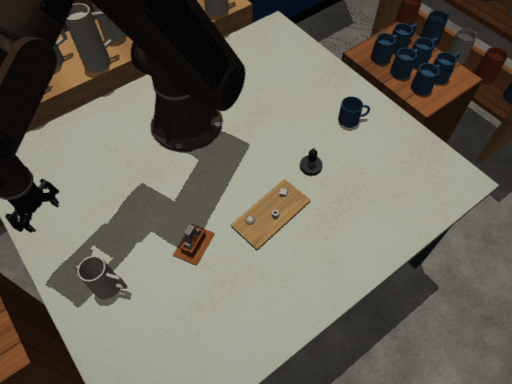

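View pics/top0.png

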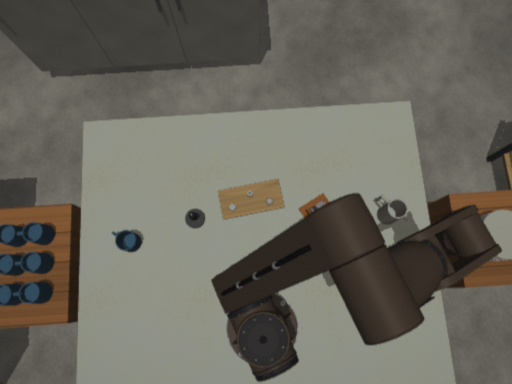

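Run:
```python
import numpy as np
from scipy.spatial.transform import Rotation as R
print(R.from_quat([-0.59121283,  0.38785618, -0.38718198,  0.59171369]).as_matrix().round(3))
import cv2
a=cv2.imread("pics/top0.png"); print(a.shape)
# crops enlarged
cv2.imwrite("pics/top0c.png",cv2.resize(a[60:330,100:420],None,fx=2.2,fy=2.2,interpolation=cv2.INTER_CUBIC))
a=cv2.imread("pics/scene0.png")
cv2.imwrite("pics/scene0c.png",cv2.resize(a[60:330,100:460],None,fx=2.2,fy=2.2,interpolation=cv2.INTER_CUBIC))
```

```text
[[ 0.399 -0.     0.917]
 [-0.917  0.001  0.399]
 [-0.001 -1.     0.   ]]
(384, 512, 3)
```

View crops.

The overview shows the board near the centre, with three pieces on it. The orange stand with the tongs is at scene (193,243), the spindle at scene (312,163), the mug at (350,112) and the jug at (100,278). In the top view the arm partly hides the stand.

Run:
```python
import cv2, numpy as np
a=cv2.imread("pics/top0.png"); b=cv2.imread("pics/scene0.png")
g=lambda im,x,y,w,h,f:cv2.resize(im[y:y+h,x:x+w],None,fx=f,fy=f,interpolation=cv2.INTER_CUBIC)
A=g(a,175,165,165,65,4.8); cv2.imwrite("pics/c1.png",A)
B=g(b,225,140,110,110,5.4); cv2.imwrite("pics/c2.png",B)
C=g(b,165,215,60,55,10); cv2.imwrite("pics/c3.png",C)
```

```text
(no output)
```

View pics/c1.png

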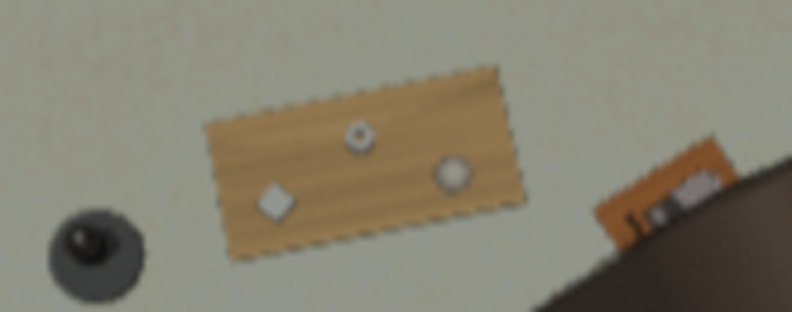

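View pics/c2.png

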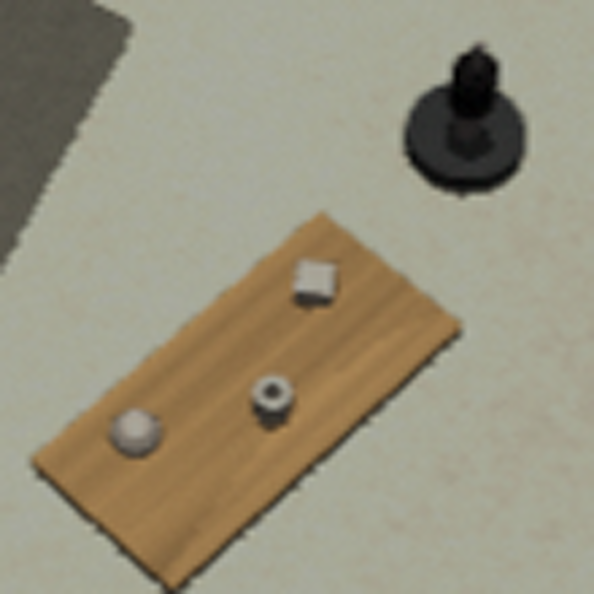

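View pics/c3.png

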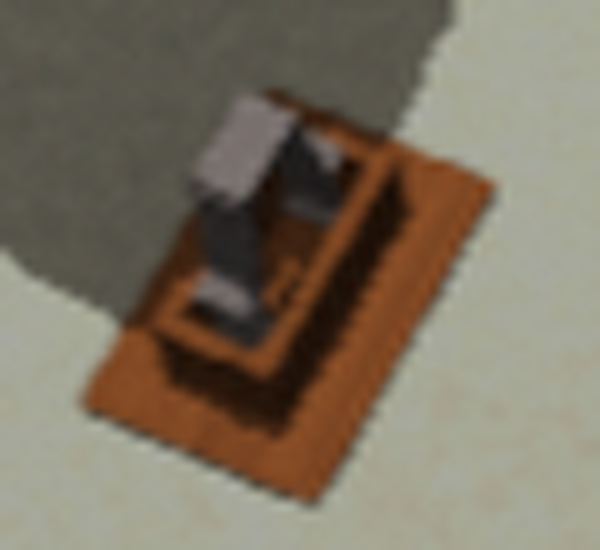

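The crops show the board with a square foot at c2 (316,282), the bead ring with its hole at c2 (272,395), and the dome at (134,432). The spindle disc is at (465,137) with the black seat and pin above it. The tongs' bow runs along the stand's long axis, and the stand plate corners are visible at c3 (85,405), (318,503) and (493,187).

```bash
cat > h.py <<'E'
import cv2, numpy as np
from scipy.spatial.transform import Rotation as R
from station import robot, viewer
def cal(n):
    c=viewer.get_calibration(n); return c["intrinsics"],np.array(c["rvec"]),np.array(c["tvec"])
def cast(n,uv,z):
    K,r,t=cal(n); M=cv2.Rodrigues(r)[0]; C=-M.T@t
    uv=np.atleast_2d(np.asarray(uv,float)); d=np.c_[uv,np.ones(len(uv))]@np.linalg.inv(K).T@M
    return C+d*((z-C[2])/d[:,2])[:,None]
def proj(n,p):
    K,r,t=cal(n); return cv2.projectPoints(np.atleast_2d(np.asarray(p,float)),r,t,K,None)[0].reshape(-1,2)
def tri(ua,ub,na="scene",nb="top"):
    P=[]
    for n in(na,nb):
        K,r,t=cal(n); P.append(K@np.c_[cv2.Rodrigues(r)[0],t])
    X=cv2.triangulatePoints(P[0],P[1],np.array(ua,float).reshape(2,1),np.array(ub,float).reshape(2,1))[:,0]
    return X[:3]/X[3]
def up(im,x,y,w,h,f=8):
    # upsampled crop; pixel centre convention: u = x + (U+.5)/f - .5
    return cv2.resize(im[y:y+h,x:x+w],None,fx=f,fy=f,interpolation=cv2.INTER_CUBIC)
def back(pts,x,y,f=8):
    return (np.asarray(pts,float)+.5)/f-.5+[x,y]
def biggest(m):
    cs=cv2.findContours(m.astype(np.uint8),cv2.RETR_EXTERNAL,cv2.CHAIN_APPROX_NONE)[0]
    return max(cs,key=cv2.contourArea)[:,0,:]
def fitcirc(p,r=None):
    from scipy.optimize import least_squares
    f=(lambda q:np.hypot(p[:,0]-q[0],p[:,1]-q[1])-(r or q[2]))
    q=least_squares(f,[*p.mean(0),r or .02],loss="soft_l1",f_scale=.0007).x
    return q,np.std(f(q))
E
cat > m1.py <<'E'
from h import *
S=cv2.imread("pics/scene0.png");T=cv2.imread("pics/top0.png")
for n,im,box in(("scene",S,(240,195,70,50)),("top",T,(220,180,60,40))):
    x,y,w,h=box;u=up(im,*box)
    hsv=cv2.cvtColor(u,cv2.COLOR_BGR2HSV)
    print(n,"board sat",np.median(hsv[...,1]))
    m=(hsv[...,1]<70)&(hsv[...,2]>95) if True else 0
    lab,k,st,ce=cv2.connectedComponentsWithStats(m.astype(np.uint8))
    for i in range(1,lab):
        if st[i,4]>300 : 
            c=back(ce[i],x,y); print(i,st[i,4],c,cast(n,c,.034)[0][:2].round(4))
    cv2.imwrite(f"pics/m_{n}.png",np.hstack([u,cv2.cvtColor(m.astype(np.uint8)*255,cv2.COLOR_GRAY2BGR)])[:600,:1120][:, :800*2] if 0 else cv2.resize(np.vstack([u,cv2.cvtColor(m.astype(np.uint8)*255,cv2.COLOR_GRAY2BGR)]),None,fx=.7,fy=.7))
E
python3 m1.py
```

```text
scene board sat 127.0
1 17801 [247.97974482 201.78950972] [ 0.4661 -0.0354]
2 791 [307.64056574 195.98143173] [0.5745 0.1445]
3 63924 [293.93901352 230.23516989] [0.6489 0.0202]
4 2045 [275.07472494 212.31164425] [0.5565 0.0131]
5 3286 [249.64694918 219.170458  ] [ 0.5248 -0.072 ]
6 3410 [243.06440616 241.16895161] [ 0.5778 -0.1384]
top board sat 115.0
1 17357 [236.86230699 182.97177292] [0.5987 0.0654]
3 2068 [249.58268859 193.1544971 ] [0.5501 0.0137]
4 2628 [269.0401446  200.83428463] [ 0.5109 -0.0668]
5 2689 [232.07226199 206.7482103 ] [0.4962 0.0917]
6 24520 [256.71366741 215.38283544] [ 0.4519 -0.0101]
```

Run:
```python
from h import *
S=cv2.imread("pics/scene0.png");T=cv2.imread("pics/top0.png")
a=up(S,264,202,22,22,16);b=up(T,239,182,22,22,16)
c=up(S,295,142,34,34,10)[:340,:340];d=up(T,180,203,34,34,10)
r1=np.hstack([a,b]);r2=np.hstack([c,d]);r2=cv2.resize(r2,(704,352))
o=np.vstack([r1,r2]);o=np.clip(o.astype(float)*1.3,0,255).astype(np.uint8);cv2.imwrite("pics/z1.png",cv2.resize(o,(600,600)))
```

```text
(no output)
```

View pics/z1.png

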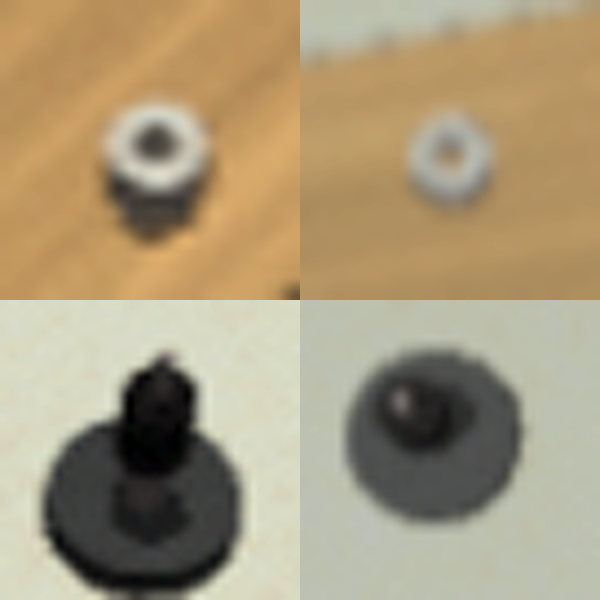

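```bash
cat > m2.py <<'E'
from h import *
S=cv2.imread("pics/scene0.png");T=cv2.imread("pics/top0.png")
for n,u in (("scene",[274.9,212.2]),("top",[249.5,192.8])): print("bead",n,cast(n,u,.034)[0].round(4))
print("tri",tri([274.9,212.2],[249.5,192.8]).round(4))
# board
for n,im,box in(("scene",S,(225,172,95,85)),("top",T,(212,172,80,55))):
    x,y,w,h=box;u=up(im,*box);hsv=cv2.cvtColor(u,cv2.COLOR_BGR2HSV)
    m=((hsv[...,1]>75)&(hsv[...,2]>60)&(hsv[...,0]<28)).astype(np.uint8)
    m=cv2.morphologyEx(m,cv2.MORPH_CLOSE,np.ones((15,15)))
    p=back(biggest(m),x,y); P=cast(n,p,.012)[:,:2].astype(np.float32)
    r=cv2.minAreaRect(P*1000); print("board",n,r)
# disc
for n,im,box in(("scene",S,(293,140,38,40)),("top",T,(178,202,36,34))):
    x,y,w,h=box;u=up(im,*box);g=u.max(2)
    bg=np.median(g[:30]); p=back(biggest(g<(bg+60)/2),x,y)
    for z in(.018,0): 
        P=cast(n,p,z)[:,:2]
        q,s=fitcirc(P,.042); e=np.hypot(*(P-q[:2]).T)-.042
        print("disc",n,z,q.round(4),s, len(P),(abs(e)<.001).sum())
E
python3 m2.py
```

```text
bead scene [0.5558 0.0129 0.034 ]
bead top [0.5517 0.0139 0.034 ]
tri [0.5532 0.0144 0.0286]
board scene ((537.9826049804688, 9.539215087890625), (132.09805297851562, 272.0066833496094), 7.675403118133545)
board top ((531.5261840820312, 11.065719604492188), (128.69691467285156, 268.1136474609375), 7.48222017288208)
disc scene 0.018 [0.4684 0.253  0.042 ] 0.00946712037697239 569 150
disc scene 0 [0.459  0.2638 0.042 ] 0.009426959096740049 569 150
disc top 0.018 [0.4618 0.2537 0.042 ] 0.000552598326241231 451 380
disc top 0 [0.465  0.2563 0.042 ] 0.0005579606452131423 451 281
```

Run:
```python
from h import *
S=cv2.imread("pics/scene0.png");T=cv2.imread("pics/top0.png")
for n in("scene","top"):
    K,r,t=cal(n); print(n,(-cv2.Rodrigues(r)[0].T@t).round(3))
s=robot.sense();M=R.from_quat(s["eef_rot"]).as_matrix();p=s["tool_pos"]
pts=[p+M@np.array(v) for v in([.0425,.006,.011],[.0425,.006,-.011],[.057,.006,.011],[-.0425,.006,.011],[-.0425,.006,-.011],[-.057,.006,-.011],[0,0,0],[.057,.006,-.011],[-.057,.006,.011])]
q=proj("scene",pts)
a=up(S,0,165,75,75,8)
for v in q: cv2.circle(a,tuple(int(round(k)) for k in (v-[0,165]+.5)*8),2,(0,0,255),-1)
cv2.imwrite("pics/z2.png",np.clip(a*1.8,0,255).astype(np.uint8)); print(q.round(1))
```

```text
scene [ 1.105 -0.463  1.306]
top [1.530e-01 1.000e-03 1.774e+00]
[[ 36.3 230.6]
 [ 30.5 227.2]
 [ 32.5 234.7]
 [ 57.7 207.6]
 [ 51.9 204.4]
 [ 55.5 200.6]
 [ 43.3 216.2]
 [ 26.7 231.3]
 [ 61.2 203.8]]
```

View pics/z2.png

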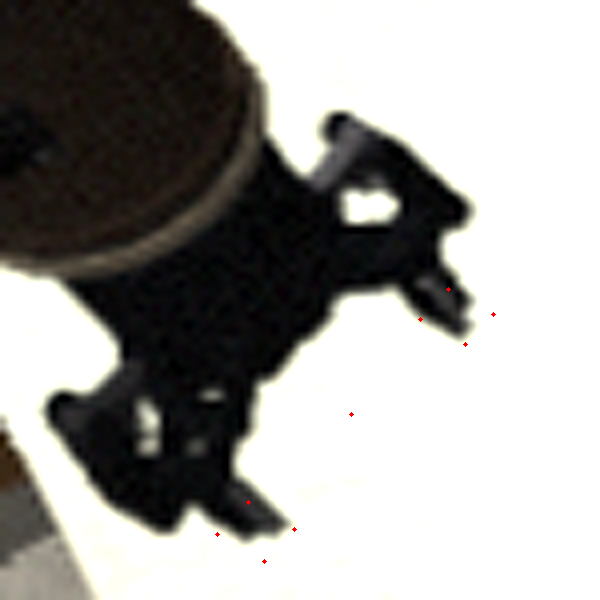

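```bash
cat > m3.py <<'E'
from h import *
from scipy.optimize import least_squares
S=cv2.imread("pics/scene0.png");T=cv2.imread("pics/top0.png")
# disc, silhouettes: far rim at z=.018, near rim at z=0
for n,im,box in(("scene",S,(293,140,38,40)),("top",T,(178,202,36,34))):
    x,y,w,h=box;u=up(im,*box);g=u.max(2);bg=np.median(g[:30])
    p=back(biggest(g<(bg+60)/2),x,y);K,r,t=cal(n);C=(-cv2.Rodrigues(r)[0].T@t)
    A=cast(n,p,.018)[:,:2];B=cast(n,p,0)[:,:2]
    def res(c):
        a=np.hypot(*(A-c).T)-.042;b=np.hypot(*(B-c).T)-.042
        v=C[:2]-c; far=((A-c)@v)<0
        return np.where(far,a,b)
    q=least_squares(res,A.mean(0),loss="cauchy",f_scale=.0005);e=res(q.x)
    print("disc",n,q.x.round(4),(abs(e)<.001).sum(),len(e),"med",np.median(e))
print("pin tri",tri([313.5,147.7],[190.8,213.6]).round(4),cast("scene",[313.5,147.7],.112).round(4),cast("top",[190.8,213.6],.112).round(4))
# stand plate in scene
x,y,w,h=box=(165,215,60,55);u=up(S,*box);hsv=cv2.cvtColor(u,cv2.COLOR_BGR2HSV)
m=((hsv[...,1]>120)&(hsv[...,0]<20)).astype(np.uint8);m=cv2.morphologyEx(m,cv2.MORPH_CLOSE,np.ones((9,9)))
c=back(biggest(m),x,y)
def line(p0,p1,z):
    p0,p1=map(np.array,(p0,p1));d=(p1-p0)/np.hypot(*(p1-p0));rel=c-p0;s=rel@d;k=abs(rel@[-d[1],d[0]])<1.2
    k&=(s>2)&(s<np.hypot(*(p1-p0))-2)
    P=cast("scene",c[k],z)[:,:2];l=cv2.fitLine(P.astype(np.float32)*1000,cv2.DIST_HUBER,0,.01,.01).ravel();return l,k.sum()
f=lambda a,b:(165+a/10-.45,215+b/10-.45)
for z in(0,.006):
    print(z,"short",line(f(85,405),f(318,503),z),"long",line(f(318,503),f(493,187),z),"right",line(f(493,187),f(400,145),z))
cv2.imwrite("pics/z3.png",np.hstack([u,cv2.cvtColor(m*255,cv2.COLOR_GRAY2BGR)])[:, :] if 0 else cv2.resize(np.hstack([u,cv2.cvtColor(m*255,cv2.COLOR_GRAY2BGR)]),(780,357)))
E
python3 m3.py
```

```text
disc scene [0.4674 0.2545] 338 569 med 3.906925266892319e-05
disc top [0.4632 0.2546] 284 451 med -0.0007302914527368212
pin tri [0.4652 0.2565 0.109 ] [[0.467  0.2551 0.112 ]] [[0.4643 0.2555 0.112 ]]
0 short (array([ 8.7921208e-01,  4.7643062e-01,  5.0199039e+02, -3.2304001e+02],
      dtype=float32), np.int64(157)) long (array([ 4.7788376e-01, -8.7842309e-01,  5.0917581e+02, -2.4768437e+02],
      dtype=float32), np.int64(224)) right (array([   0.86819625,    0.49622104,  461.54      , -199.20857   ],
      dtype=float32), np.int64(46))
0.006 short (array([ 8.7921232e-01,  4.7643018e-01,  5.0476041e+02, -3.2368167e+02],
      dtype=float32), np.int64(157)) long (array([ 4.7788429e-01, -8.7842280e-01,  5.1191284e+02, -2.4867224e+02],
      dtype=float32), np.int64(224)) right (array([   0.8681961 ,    0.49622124,  464.4959    , -200.41916   ],
      dtype=float32), np.int64(46))
```

View pics/z3.png

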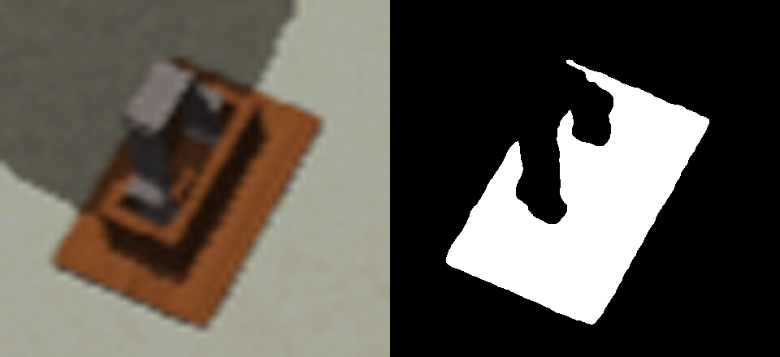

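Run:
```python
from h import *
f=lambda a,b:(165+a/10-.45,215+b/10-.45)
c=[f(245,92),f(302,125),f(235,208),f(192,183)]
P=cast("scene",c,.110);print(P.round(4),P.mean(0).round(4))
p=np.array([.4695,-.2681]);s=robot.sense()
M=R.from_quat(s["eef_rot"]).as_matrix()
d=np.r_[p,.16]-s["tool_pos"];print("delta world",d,"tool",(M.T@d).round(4)); print(np.degrees(np.arctan2(M[1,0],M[0,0])))
```

```text
[[ 0.4556 -0.2575  0.11  ]
 [ 0.4766 -0.2496  0.11  ]
 [ 0.4885 -0.282   0.11  ]
 [ 0.4729 -0.288   0.11  ]] [ 0.4734 -0.2693  0.11  ]
delta world [ 0.21002826  0.32749012 -0.08974259] tool [-0.2163  0.09    0.3233]
-66.46466378768905
```

Request:
{"method": "servo_tool", "body": {"motion": "-0.018 0 0.027 0 0 0; -0.018 0 0.027 0 0 0; -0.018 0 0.027 0 0 0; -0.018 0 0.027 0 0 0; -0.018 0 0.027 0 0 0; -0.018 0 0.027 0 0 0; -0.018 0 0.027 0 0 0; -0.018 0 0.027 0 0 0", "hand": 1}}

```text
time_s: 0.77
tool_pos: [0.4005, -0.3761, 0.2501]
eef_rot: [-0.591, 0.388, -0.387, 0.591]
wrist_force: [1.1, -0.0, 0.3]
finger_gap: 0.0849
```

Request:
{"method": "servo_tool", "body": {"motion": "-0.018 0 0.027 0 0 0; -0.018 0 0.027 0 0 0; -0.018 0 0.027 0 -2.5 0; -0.018 0 0.027 0 -2.5 0; 0 0 0 0 0 0; 0 0 0 0 0 0"}}

```text
time_s: 1.27
tool_pos: [0.4697, -0.2663, 0.2501]
eef_rot: [-0.608, 0.361, -0.36, 0.608]
wrist_force: [-0.3, -0.5, -0.3]
finger_gap: 0.0854
```

```bash
cat > st.py <<'E'
from h import *
import sys
def st(tgt=None,yaw=None):
    s=robot.sense();M=R.from_quat(s["eef_rot"]).as_matrix()
    print("t %.2f"%s["time_s"],"p",s["tool_pos"].round(4),"yaw %.2f"%np.degrees(np.arctan2(M[1,0],M[0,0])),"down",M[:,1].round(4),"F",s["wrist_force"].round(1),"gap %.4f"%s["finger_gap"],"j",s["joints"].round(2))
    if tgt is not None: print("tool delta",(M.T@(np.array(tgt)-s["tool_pos"])).round(4))
    return s
if __name__=="__main__":
    st([float(a) for a in sys.argv[1:4]] if len(sys.argv)>3 else None)
E
python3 st.py .471 -.2688 .2
python3 - <<'E'
from h import *
im=viewer.capture("top");cv2.imwrite("pics/top1.png",im[:,:,::-1])
im=viewer.capture("scene");cv2.imwrite("pics/sc1.png",im[:,:,::-1])
E
```

```text
t 1.27 p [ 0.4697 -0.2663  0.2501] yaw -61.30 down [-4.e-04  3.e-04 -1.e+00] F [-0.3 -0.5 -0.3] gap 0.0854 j [-0.57  0.33  1.85  0.    0.97  0.5 ]
tool delta [ 0.0028  0.0501 -0.0001]
```

Run:
```python
from h import *
a=cv2.imread("pics/top1.png");b=cv2.imread("pics/sc1.png")
q=proj("scene",[.471,-.2688,.11])[0];print(q)
A=cv2.resize(a[170:300,170:420],None,fx=2.4,fy=2.4)[:300]
B=up(b,140,170,100,100,6)
cv2.imwrite("pics/z4.png",np.clip(B*1.4,0,255).astype(np.uint8));cv2.imwrite("pics/z5.png",A)
```

```text
[188.63741507 229.10118228]
```

View pics/z4.png

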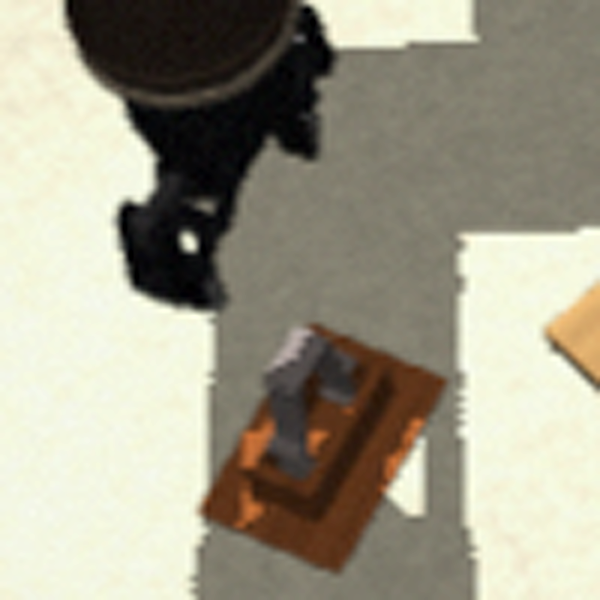

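View pics/z5.png

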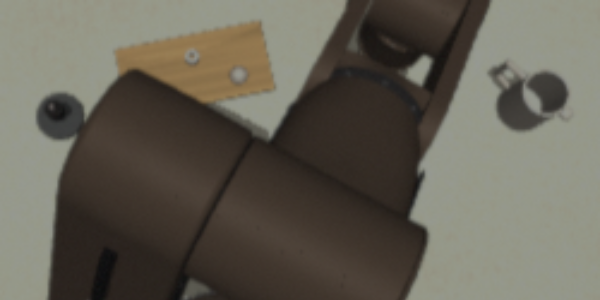

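Request:
{"method": "servo_tool", "body": {"motion": "0.001 0.028 0 0 0 0; 0.001 0.028 0 0 0 0; 0.001 0.028 0 0 0 0; 0 0.028 0 0 0 0; 0 0 0 0 0 0; 0 0 0 0 0 0"}}

```text
time_s: 1.87
tool_pos: [0.4694, -0.2708, 0.1376]
eef_rot: [-0.607, 0.363, -0.361, 0.608]
wrist_force: [0.8, -0.1, 0.8]
finger_gap: 0.0855
```

```bash
python3 st.py .471 -.2688 .08
python3 - <<'E'
from h import *
im=viewer.capture("scene")[:,:,::-1].copy();cv2.imwrite("pics/sc2.png",im)
s=robot.sense();M=R.from_quat(s["eef_rot"]).as_matrix();p=s["tool_pos"]
B=up(im,155,190,70,70,8);B=np.clip(B*1.6,0,255).astype(np.uint8)
for sx in(-1,1):
  for dz in(-.011,.011):
    for X,c in((.0425,(0,0,255)),(.057,(0,255,0))):
      q=(proj("scene",p+M@[sx*X,.006,dz])[0]-[155,190]+.5)*8;cv2.circle(B,tuple(int(k) for k in q),2,c,-1)
cv2.imwrite("pics/z6.png",B)
E
```

```text
t 1.87 p [ 0.4694 -0.2708  0.1376] yaw -61.56 down [-0.0025  0.0016 -1.    ] F [ 0.8 -0.1  0.8] gap 0.0855 j [-0.58  0.48  1.95 -0.    0.72  0.5 ]
tool delta [-0.0009  0.0576  0.0025]
```

View pics/z6.png

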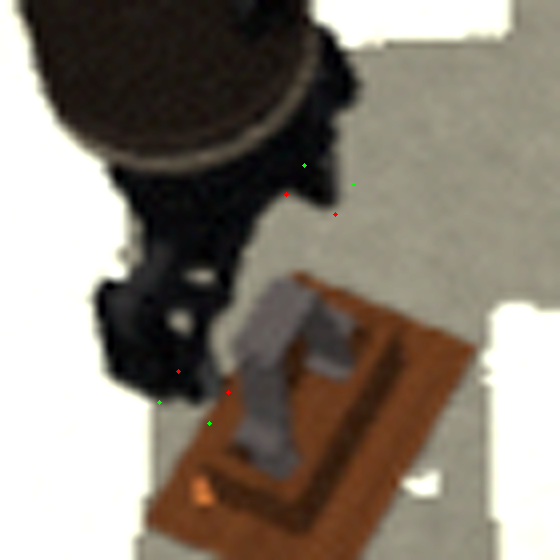

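Request:
{"method": "servo_tool", "body": {"motion": "-0.001 0.015 0.0025 0 0 0; 0 0.015 0 0 0 0; 0 0.015 0 0 0 0; 0 0.014 0 0 0 0; 0 0 0 0 0 0; 0 0 0 0 0 0; 0 0 0 0 0 0"}}

```text
time_s: 2.5
tool_pos: [0.4731, -0.2691, 0.081]
eef_rot: [0.608, -0.361, 0.362, -0.608]
wrist_force: [0.4, 0.3, 0.4]
finger_gap: 0.0849
```

```bash
python3 st.py .471 -.2688 .078
python3 - <<'E'
from h import *
im=viewer.capture("scene")[:,:,::-1].copy();cv2.imwrite("pics/sc3.png",im)
B=up(im,155,190,70,70,8);B=np.clip(B*1.6,0,255).astype(np.uint8)
cv2.imwrite("pics/z7.png",B)
E
```

```text
t 2.50 p [ 0.4731 -0.2691  0.081 ] yaw -61.48 down [ 0.0018 -0.0012 -1.    ] F [0.4 0.3 0.4] gap 0.0849 j [-0.57  0.57  1.98 -0.    0.59  0.5 ]
tool delta [-0.0013  0.003  -0.0018]
```

View pics/z7.png

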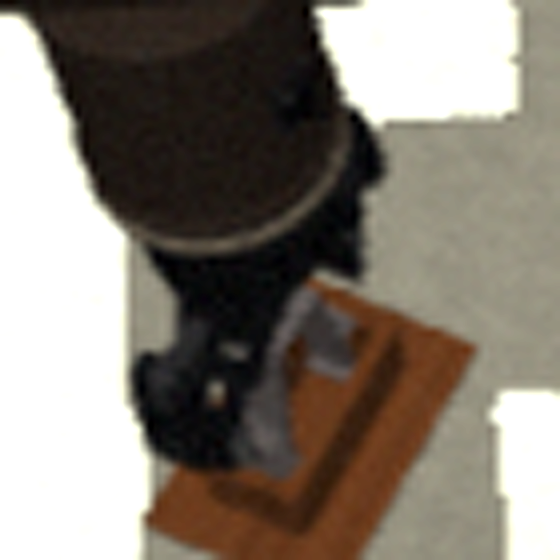

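Request:
{"method": "servo_tool", "body": {"motion": "0 0.003 0 0 0 0; 0 0 0 0 0 0; 0 0 0 0 0 0; 0 0 0 0 0 0; 0 0 0 0 0 0; 0 0 0 0 0 0; 0 0 0 0 0 0; 0 0 0 0 0 0", "hand": 0.48, "squeeze": 25}}

```text
time_s: 3.22
tool_pos: [0.473, -0.2688, 0.0771]
eef_rot: [0.608, -0.361, 0.362, -0.608]
wrist_force: [-0.5, 0.3, 12.0]
finger_gap: 0.0412
```

```bash
python3 st.py .471 -.2688 .078
```

```text
t 3.22 p [ 0.473  -0.2688  0.0771] yaw -61.46 down [ 0.0014 -0.001  -1.    ] F [-0.5  0.3 12. ] gap 0.0412 j [-0.57  0.57  1.98 -0.    0.58  0.5 ]
tool delta [-0.001  -0.0009 -0.0018]
```

Request:
{"method": "servo_tool", "body": {"motion": "0 -0.004 0 0 0 0; 0 -0.01 0 0 0 0; 0 -0.02 0 0 0 0; 0 -0.02 0 0 0 0; 0 -0.02 0 0 0 0; 0 -0.02 0 0 0 0; 0 -0.01 0 0 0 0; 0 0 0 0 0 0"}}

```text
time_s: 3.88
tool_pos: [0.4733, -0.2689, 0.1828]
eef_rot: [0.608, -0.36, 0.363, -0.608]
wrist_force: [0.8, -0.3, -0.9]
finger_gap: 0.0415
```

Request:
{"method": "servo_tool", "body": {"motion": "0 0 0 0 0 0"}}

```text
time_s: 3.97
tool_pos: [0.4724, -0.2684, 0.1805]
eef_rot: [0.608, -0.361, 0.362, -0.608]
wrist_force: [0.4, -0.3, -0.7]
finger_gap: 0.0412
```

```bash
python3 st.py .5537 .0135 .187
python3 - <<'E'
from h import *
im=viewer.capture("scene")[:,:,::-1].copy();cv2.imwrite("pics/sc4.png",im)
B=up(im,155,170,70,90,6);B=np.clip(B*1.6,0,255).astype(np.uint8)
cv2.imwrite("pics/z8.png",B)
E
```

```text
t 3.97 p [ 0.4724 -0.2684  0.1805] yaw -61.47 down [ 8.e-04 -5.e-04 -1.e+00] F [ 0.4 -0.3 -0.7] gap 0.0412 j [-0.57  0.42  1.91  0.    0.81  0.5 ]
tool delta [-0.2088 -0.0066  0.2061]
```

View pics/z8.png

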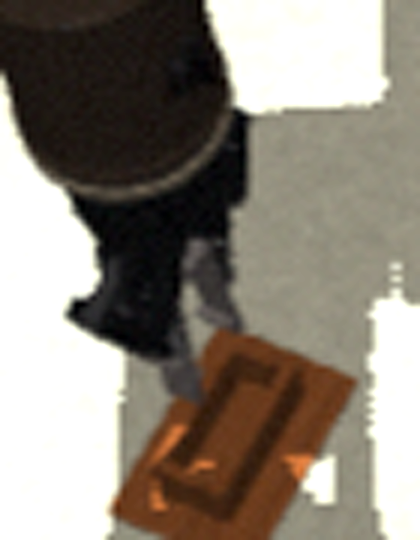

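Run:
```python
from h import *
im=cv2.imread("pics/sc4.png")
s=robot.sense();M=R.from_quat(s["eef_rot"]).as_matrix();p=s["tool_pos"]
f=14
B=up(im,175,215,28,28,f);B=np.clip(B*1.9,0,255).astype(np.uint8);B=cv2.resize(B,None,fx=1.5,fy=1.5)
for sx in(-1,1):
  for dz in(-.010,.010):
    for X,c in((.0213,(0,0,255)),(.0253,(0,255,0))):
      q=(proj("scene",p+M@[sx*X,.070,dz])[0]-[175,215]+.5)*f*1.5;cv2.circle(B,tuple(int(k) for k in q),3,c,-1)
cv2.imwrite("pics/z9.png",B)
```

```text
(no output)
```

View pics/z9.png

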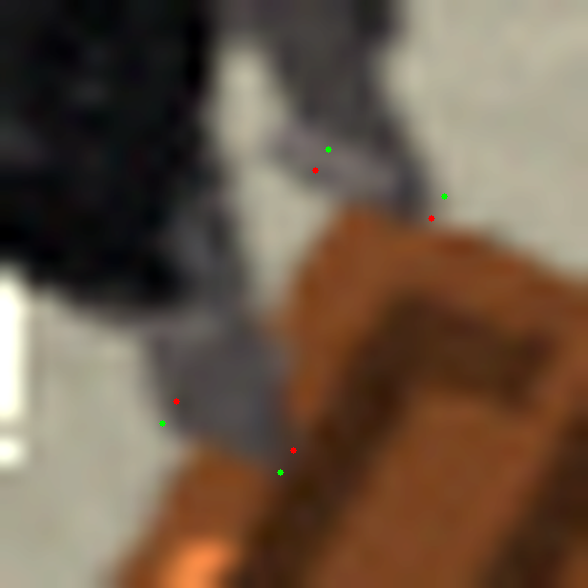

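Request:
{"method": "servo_tool", "body": {"motion": "-0.023 0 0.0231 0 0 0; -0.023 0 0.0231 0 0 0; -0.023 0 0.0231 0 0 0; -0.023 0 0.0231 0 0 0; -0.023 0 0.0231 0 0 0; -0.023 0 0.0231 0 0 0; -0.023 0 0.0231 0 0 0; -0.023 0 0.0231 0 0 0"}}

```text
time_s: 4.68
tool_pos: [0.5461, -0.0167, 0.1788]
eef_rot: [0.608, -0.362, 0.361, -0.607]
wrist_force: [1.4, 0.6, -0.2]
finger_gap: 0.0415
```

Request:
{"method": "servo_tool", "body": {"motion": "-0.023 0 0.0231 0 0 0; 0 0 0 0 -6.5 0; 0 0 0 0 -6.5 0; 0 0 0 0 -6.5 0; 0 0 0 0 -6.5 0; 0 0 0 0 -6.5 0; 0 0 0 0 -6.5 0; 0 0 0 0 -6.5 0"}}

```text
time_s: 5.35
tool_pos: [0.5552, 0.0129, 0.1787]
eef_rot: [0.701, -0.097, 0.095, -0.7]
wrist_force: [-0.9, 0.2, -1.4]
finger_gap: 0.0412
```

Request:
{"method": "servo_tool", "body": {"motion": "0 0 0 0 -6.5 0; 0 0 0 0 -6.5 0; 0 0 0 0 -6.5 0; 0 0 0 0 -6.5 0; 0 0 0 0 -6.5 0; 0 0 0 0 -6.5 0; 0 0 0 0 -6.5 0; 0 0 0 0 -6.5 0"}}

```text
time_s: 6.02
tool_pos: [0.5552, 0.0129, 0.1787]
eef_rot: [-0.672, -0.22, 0.221, 0.672]
wrist_force: [-0.1, 0.2, -0.7]
finger_gap: 0.0408
```

Request:
{"method": "servo_tool", "body": {"motion": "0 0 0 0 -6.5 0; 0 0 0 0 -6.5 0; 0 0.02 0 0 0 0; 0 0.02 0 0 0 0; 0 0 0 0 0 0; 0 0 0 0 0 0; 0 0 0 0 0 0"}}

```text
time_s: 6.6
tool_pos: [0.5559, 0.0129, 0.1402]
eef_rot: [-0.643, -0.293, 0.294, 0.644]
wrist_force: [0.1, -0.1, -1.3]
finger_gap: 0.0411
```

```bash
python3 st.py .556 .013 .120
python3 - <<'E'
from h import *
im=viewer.capture("scene")[:,:,::-1].copy();cv2.imwrite("pics/sc5.png",im)
x,y=245,170
B=up(im,x,y,60,60,10);B=np.clip(B*1.5,0,255).astype(np.uint8)
s=robot.sense();M=R.from_quat(s["eef_rot"]).as_matrix();p=s["tool_pos"]
for sx in(-1,1):
  for dz in(-.010,.010):
    for X,c in((.0213,(0,0,255)),(.0253,(0,255,0))):
      q=(proj("scene",p+M@[sx*X,.070,dz])[0]-[x,y]+.5)*10;cv2.circle(B,tuple(int(k) for k in q),3,c,-1)
cv2.imwrite("pics/z10.png",B)
E
```

```text
t 6.60 p [0.5559 0.0129 0.1402] yaw 49.03 down [-1.e-03  1.e-04 -1.e+00] F [ 0.1 -0.1 -1.3] gap 0.0411 j [-0.03  0.49  1.92  0.    0.74 -0.89]
tool delta [0.0002 0.0202 0.    ]
```

View pics/z10.png

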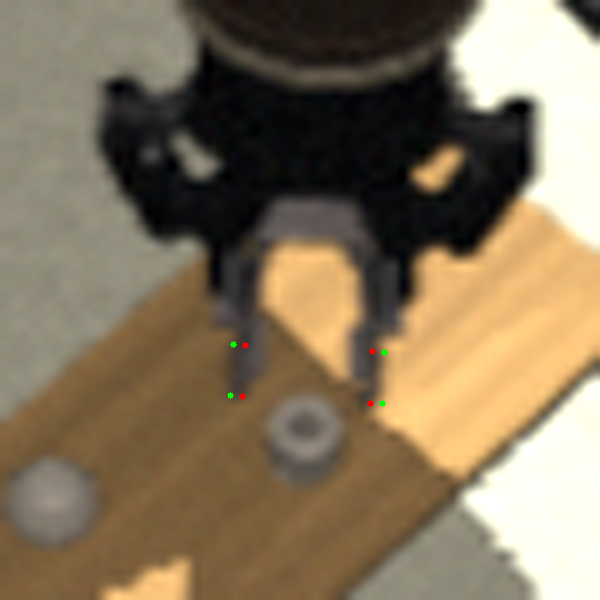

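The tongs (tips at about (240,398) and (370,405)) sit centred over the bead ring at (305,427). The predicted tip positions match the picture within half a pixel.

Request:
{"method": "servo_tool", "body": {"motion": "0 0.009 0 0 0 0; 0 0.009 0 0 0 0; 0 0.008 0 0 0 0; 0 0 0 0 0 0; 0 0 0 0 0 0; 0 0 0 0 0 0"}}

```text
time_s: 7.15
tool_pos: [0.5561, 0.0129, 0.1142]
eef_rot: [-0.643, -0.293, 0.294, 0.643]
wrist_force: [-0.6, -1.0, -0.5]
finger_gap: 0.0412
```

```bash
cat > look.py <<'E'
from h import *
import sys
def look(name,x,y,w,f,out,pts=[],gain=1.5):
    im=viewer.capture("scene")[:,:,::-1].copy();cv2.imwrite(f"pics/{name}.png",im)
    B=up(im,x,y,w,w,f);B=np.clip(B*gain,0,255).astype(np.uint8)
    for P,c in pts:
        q=(proj("scene",P)[0]-[x,y]+.5)*f;cv2.circle(B,tuple(int(k) for k in q),2,c,-1)
    cv2.imwrite(f"pics/{out}.png",B)
def tips(h=.070,hw=(.0213,.0253)):
    s=robot.sense();M=R.from_quat(s["eef_rot"]).as_matrix();p=s["tool_pos"]
    return [(p+M@[sx*X,h,dz],c) for sx in(-1,1) for dz in(-.01,.01) for X,c in((hw[0],(0,0,255)),(hw[1],(0,255,0)))]
E
python3 st.py .556 .013 .0895; python3 -c "
from look import *
look('sc6',255,185,40,15,'z11',tips())"
```

```text
t 7.15 p [0.5561 0.0129 0.1142] yaw 49.04 down [-3.e-04  0.e+00 -1.e+00] F [-0.6 -1.  -0.5] gap 0.0412 j [-0.03  0.53  1.93  0.    0.68 -0.89]
tool delta [0.0001 0.0247 0.0001]
```

View pics/z11.png

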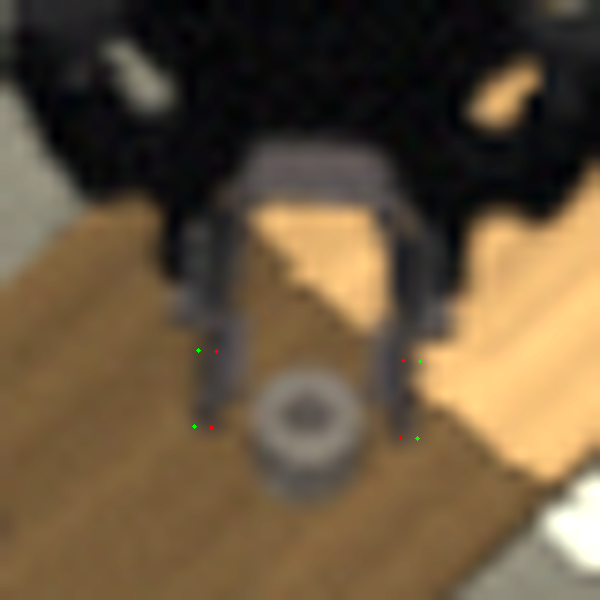

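Request:
{"method": "servo_tool", "body": {"motion": "0 0.008 0 0 0 0; 0 0.008 0 0 0 0; 0 0.0085 0 0 0 0; 0 0 0 0 0 0; 0 0 0 0 0 0; 0 0 0 0 0 0"}}

```text
time_s: 7.7
tool_pos: [0.556, 0.0129, 0.0896]
eef_rot: [-0.643, -0.293, 0.294, 0.643]
wrist_force: [-0.6, -0.1, -0.9]
finger_gap: 0.041
```

```bash
python3 st.py .556 .013 .0895; python3 -c "
from look import *
look('sc7',255,185,40,15,'z12',tips())";python3 st.py .556 .013 .0895
```

```text
t 7.70 p [0.556  0.0129 0.0896] yaw 49.04 down [-4.e-04  0.e+00 -1.e+00] F [-0.6 -0.1 -0.9] gap 0.0410 j [-0.03  0.57  1.95  0.    0.63 -0.89]
tool delta [0.0001 0.0001 0.0001]
t 7.75 p [0.5562 0.0129 0.0899] yaw 49.04 down [ 0. -0. -1.] F [ 0.3 -0.  -1.1] gap 0.0412 j [-0.03  0.57  1.95 -0.    0.63 -0.89]
tool delta [-0.      0.0004  0.0002]
```

View pics/z12.png

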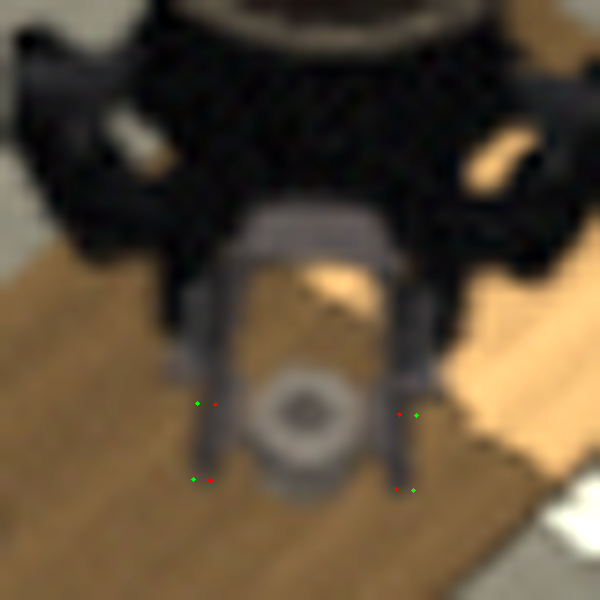

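Request:
{"method": "servo_tool", "body": {"motion": "0 0 0 0 0 0; 0 0 0 0 0 0; 0 0 0 0 0 0; 0 0 0 0 0 0; 0 0 0 0 0 0; 0 0 0 0 0 0", "hand": 0.36, "squeeze": 40}}

```text
time_s: 8.25
tool_pos: [0.5563, 0.0128, 0.0901]
eef_rot: [0.643, 0.294, -0.293, -0.643]
wrist_force: [-1.6, -0.4, 6.4]
finger_gap: 0.0347
```

```bash
python3 st.py .556 .013 .0895; python3 -c "
from look import *
look('sc8',255,185,40,15,'z13',tips(.07,(.013,.017)))"
```

```text
t 8.25 p [0.5563 0.0128 0.0901] yaw 49.04 down [ 6.e-04 -1.e-04 -1.e+00] F [-1.6 -0.4  6.4] gap 0.0347 j [-0.03  0.57  1.95 -0.    0.63 -0.89]
tool delta [-0.      0.0006  0.0003]
```

View pics/z13.png

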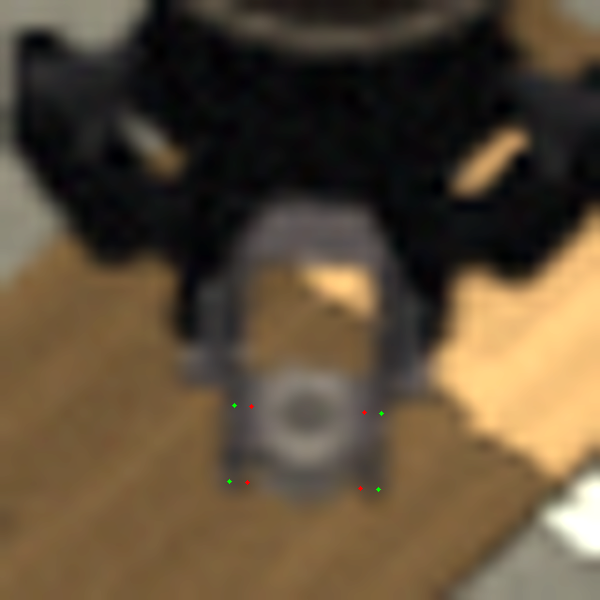

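Request:
{"method": "servo_tool", "body": {"motion": "0 -0.004 0 0 0 0; 0 -0.01 0 0 0 0; 0 -0.02 0 0 0 0; 0 -0.025 0 0 0 0; 0 -0.025 0 0 0 0; 0 -0.02 0 0 0 0; 0 -0.012 0 0 0 0; 0 0 0 0 0 0"}}

```text
time_s: 8.97
tool_pos: [0.5575, 0.0129, 0.2092]
eef_rot: [0.644, 0.295, -0.292, -0.643]
wrist_force: [0.6, 0.8, -0.6]
finger_gap: 0.0345
```

```bash
python3 st.py .4677 .2544 .206; python3 -c "
from look import *
look('sc9',245,155,50,12,'z14',tips(.07,(.013,.017)))"
```

```text
t 8.97 p [0.5575 0.0129 0.2092] yaw 49.04 down [ 4.8e-03 -1.0e-04 -1.0e+00] F [ 0.6  0.8 -0.6] gap 0.0345 j [-0.03  0.4   1.86  0.    0.88 -0.89]
tool delta [0.1235 0.0028 0.2262]
```

View pics/z14.png

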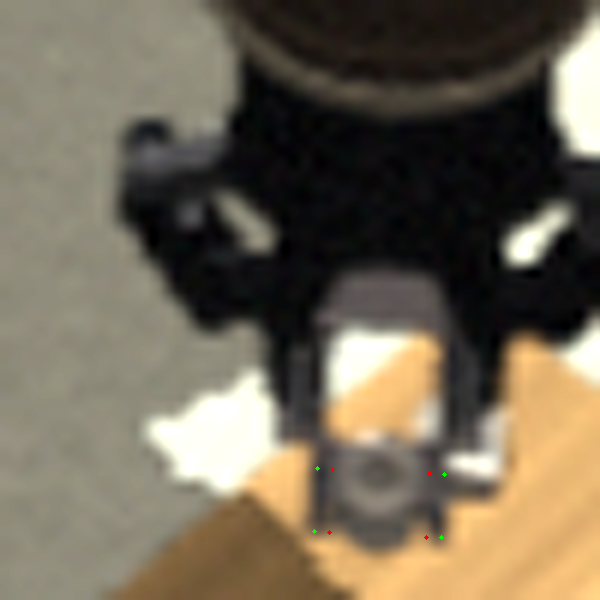

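Request:
{"method": "servo_tool", "body": {"motion": "0.012 0 0.022 0 0 0; 0.012 0 0.022 0 0 0; 0.012 0 0.022 0 0 0; 0.012 0 0.022 0 0 0; 0.012 0 0.022 0 0 0; 0.012 0 0.022 0 0 0; 0.012 0 0.022 0 0 0; 0.012 0 0.022 0 0 0"}}

```text
time_s: 9.68
tool_pos: [0.4849, 0.2016, 0.2049]
eef_rot: [-0.643, -0.293, 0.294, 0.643]
wrist_force: [-0.1, -0.5, -1.0]
finger_gap: 0.0347
```

Request:
{"method": "servo_tool", "body": {"motion": "0.012 0 0.022 0 0 0; 0.012 0 0.022 0 0 0; 0.004 0 0.006 0 0 0; 0 0 0 0 0 0; 0 0 0 0 0 0; 0 0 0 0 0 0; 0 0 0 0 0 0"}}

```text
time_s: 10.27
tool_pos: [0.4669, 0.2537, 0.2056]
eef_rot: [0.644, 0.293, -0.293, -0.643]
wrist_force: [-0.1, 1.8, -1.4]
finger_gap: 0.0347
```

```bash
python3 st.py .4677 .2544 .206; python3 -c "
from look import *
look('sc10',290,115,45,13,'z15',tips(.07,(.013,.017)))";python3 st.py .4677 .2544 .206
```

```text
t 10.27 p [0.4669 0.2537 0.2056] yaw 48.98 down [-4.e-04 -3.e-04 -1.e+00] F [-0.1  1.8 -1.4] gap 0.0347 j [ 0.44  0.37  1.91 -0.    0.86 -0.41]
tool delta [ 0.001  -0.0004 -0.0001]
t 10.32 p [0.467  0.2538 0.2057] yaw 48.97 down [-2.e-04 -2.e-04 -1.e+00] F [ 0.6 -0.2 -1.3] gap 0.0345 j [ 0.44  0.37  1.91 -0.    0.86 -0.41]
tool delta [ 0.001  -0.0003 -0.0001]
```

View pics/z15.png

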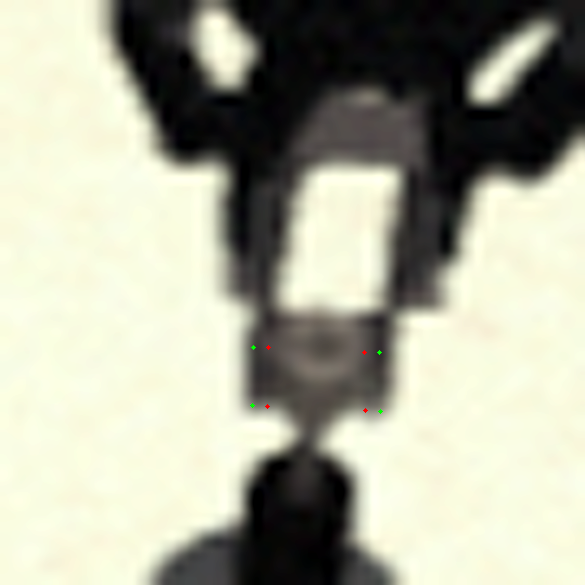

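Run:
```python
from h import *
im=cv2.imread("pics/sc10.png")
x,y,f=303,130,28
B=up(im,x,y,21,21,f);B=np.clip(B*1.8,0,255).astype(np.uint8)
p=robot.sense()["tool_pos"]
for P,c in(([p[0],p[1],p[2]-.056],(0,0,255)),([p[0],p[1],p[2]-.078],(0,255,0)),([.4672,.2547,.112],(255,0,0))):
    q=(proj("scene",P)[0]-[x,y]+.5)*f;print(q.round(),proj("scene",P)[0].round(2));cv2.circle(B,tuple(int(k) for k in q),3,c,-1)
cv2.imwrite("pics/z16.png",B)
print(cast("scene",[314.3,141.2],p[2]-.056))
```

```text
[330. 324.] [314.3  141.09]
[312. 436.] [313.65 145.09]
[306. 512.] [313.45 147.79]
[[0.46734332 0.25342849 0.14966314]]
```

View pics/z16.png

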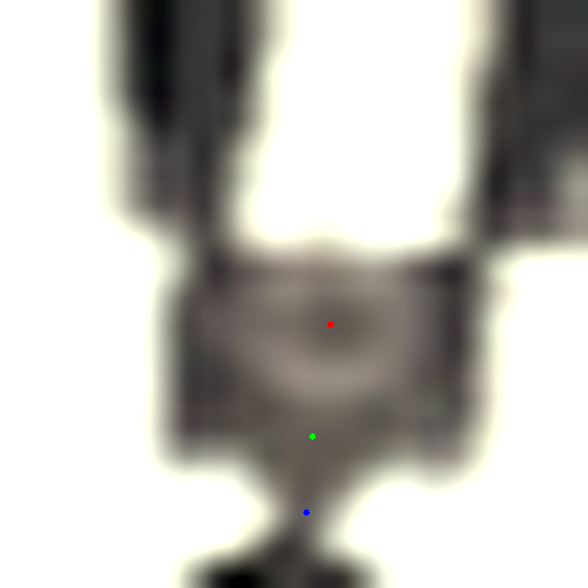

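Request:
{"method": "servo_tool", "body": {"motion": "0.001 0.004 0 0 0 0; 0 0.004 0 0 0 0; 0 0.003 0 0 0 0; 0 0 0 0 0 0; 0 0 0 0 0 0; 0 0 0 0 0 0"}}

```text
time_s: 10.82
tool_pos: [0.4673, 0.2554, 0.1947]
eef_rot: [0.643, 0.293, -0.294, -0.643]
wrist_force: [0.6, 0.5, -1.0]
finger_gap: 0.0344
```

```bash
python3 st.py .4674 .2546 .190; python3 -c "
from look import *
p=robot.sense()['tool_pos']
look('sc11',303,130,21,28,'z17',[([p[0],p[1],p[2]-.056],(0,0,255)),([p[0],p[1],p[2]-.078],(0,255,0)),([.4672,.2547,.112],(255,0,0))],1.8)";python3 st.py .4674 .2546 .190
```

```text
t 10.82 p [0.4673 0.2554 0.1947] yaw 49.04 down [-1.e-04 -1.e-04 -1.e+00] F [ 0.6  0.5 -1. ] gap 0.0344 j [ 0.44  0.39  1.92 -0.    0.83 -0.41]
tool delta [-0.0005  0.0047 -0.0005]
t 10.87 p [0.4674 0.2554 0.1948] yaw 49.04 down [ 0.  0. -1.] F [ 0.4 -0.2 -0.7] gap 0.0343 j [ 0.44  0.39  1.92  0.    0.83 -0.41]
tool delta [-0.0006  0.0048 -0.0006]
```

View pics/z17.png

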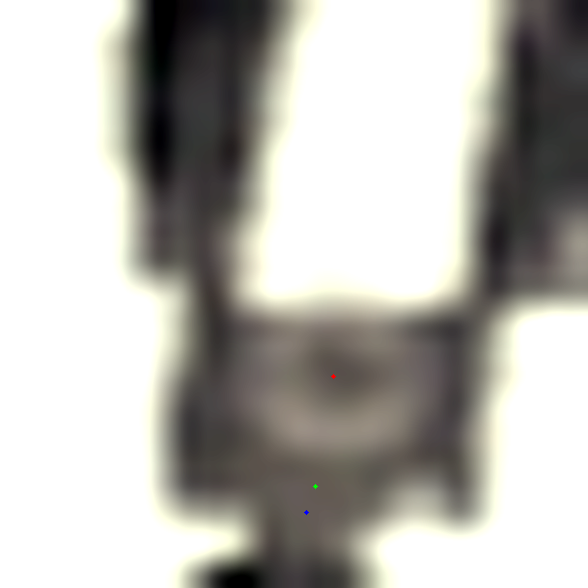

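Request:
{"method": "servo_tool", "body": {"motion": "-0.0005 0.001 -0.0005 0 0 0; 0 0.0015 0 0 0 0; 0 0.0015 0 0 0 0; 0 0.001 0 0 0 0; 0 0 0 0 0 0; 0 0 0 0 0 0"}}

```text
time_s: 11.37
tool_pos: [0.4674, 0.2547, 0.1897]
eef_rot: [-0.643, -0.293, 0.293, 0.643]
wrist_force: [-0.2, -1.0, -1.5]
finger_gap: 0.0345
```

Request:
{"method": "servo_tool", "body": {"motion": "0 0.001 0 0 0 0; 0 0.001 0 0 0 0; 0 0 0 0 0 0; 0 0 0 0 0 0"}}

```text
time_s: 11.7
tool_pos: [0.4674, 0.2547, 0.1877]
eef_rot: [0.643, 0.293, -0.293, -0.643]
wrist_force: [0.4, -0.4, -0.2]
finger_gap: 0.0345
```

```bash
python3 st.py .4674 .2546 .1875; python3 -c "
from look import *
p=robot.sense()['tool_pos']
look('sc12',303,130,21,28,'z18',[([p[0],p[1],p[2]-.056],(0,0,255)),([p[0],p[1],p[2]-.078],(0,255,0)),([.4672,.2547,.112],(255,0,0))],1.8)"
```

```text
t 11.70 p [0.4674 0.2547 0.1877] yaw 49.04 down [-1.e-04 -1.e-04 -1.e+00] F [ 0.4 -0.4 -0.2] gap 0.0345 j [ 0.44  0.39  1.93 -0.    0.82 -0.41]
tool delta [-0.0001  0.0002 -0.0001]
```

View pics/z18.png

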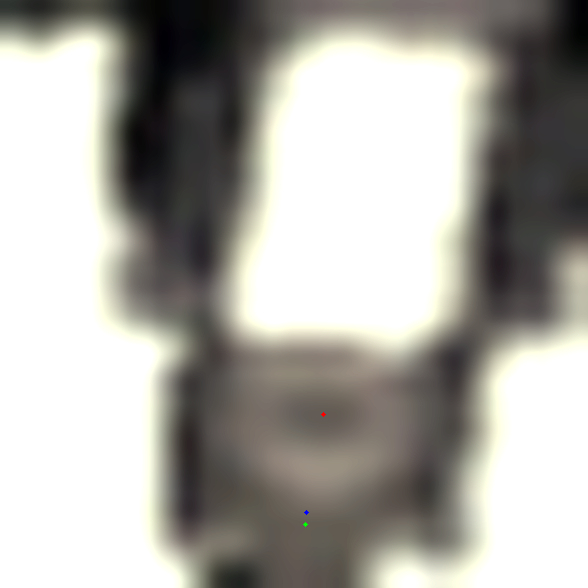

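Request:
{"method": "servo_tool", "body": {"motion": "0 0.001 0 0 0 0; 0 0.001 0 0 0 0; 0 0.001 0 0 0 0; 0 0 0 0 0 0; 0 0 0 0 0 0"}}

```text
time_s: 12.17
tool_pos: [0.4674, 0.2547, 0.1847]
eef_rot: [0.643, 0.293, -0.294, -0.643]
wrist_force: [-0.6, -0.1, -0.8]
finger_gap: 0.0348
```

Request:
{"method": "servo_tool", "body": {"motion": "0 0.001 0 0 0 0; 0 0.001 0 0 0 0; 0 0.001 0 0 0 0; 0 0 0 0 0 0; 0 0 0 0 0 0"}}

```text
time_s: 12.58
tool_pos: [0.4674, 0.2547, 0.1817]
eef_rot: [0.643, 0.293, -0.293, -0.643]
wrist_force: [-0.6, 0.0, -0.9]
finger_gap: 0.0343
```

```bash
python3 st.py .4674 .2546 .1875; python3 -c "
from look import *
p=robot.sense()['tool_pos']
look('sc13',303,130,21,28,'z19',[],1.8)"
```

```text
t 12.58 p [0.4674 0.2547 0.1817] yaw 49.04 down [-1.e-04 -1.e-04 -1.e+00] F [-0.6  0.  -0.9] gap 0.0343 j [ 0.44  0.4   1.94 -0.    0.8  -0.41]
tool delta [-0.     -0.0058 -0.0001]
```

View pics/z19.png

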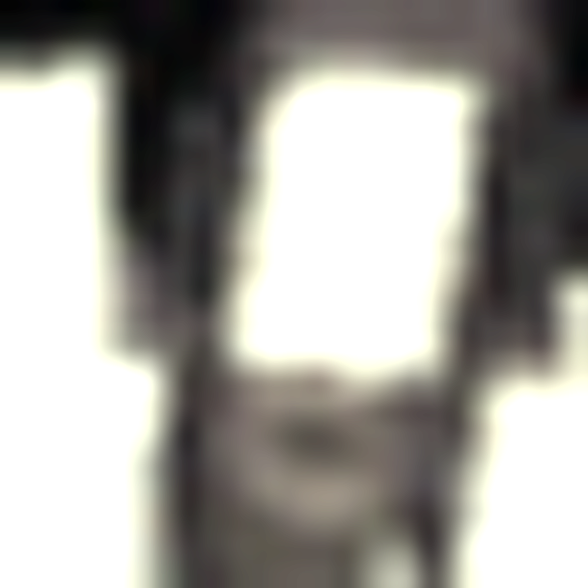

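Request:
{"method": "servo_tool", "body": {"motion": "0 0.001 0 0 0 0; 0 0.001 0 0 0 0; 0 0.001 0 0 0 0; 0 0 0 0 0 0"}}

```text
time_s: 12.97
tool_pos: [0.4673, 0.2546, 0.1786]
eef_rot: [0.643, 0.293, -0.294, -0.643]
wrist_force: [0.0, 0.6, 0.2]
finger_gap: 0.0346
```

Request:
{"method": "servo_tool", "body": {"motion": "0 0.001 0 0 0 0; 0 0.001 0 0 0 0; 0 0.001 0 0 0 0; 0 0 0 0 0 0"}}

```text
time_s: 13.3
tool_pos: [0.4673, 0.2547, 0.1756]
eef_rot: [-0.643, -0.293, 0.294, 0.643]
wrist_force: [0.4, 0.5, -0.9]
finger_gap: 0.0346
```

Request:
{"method": "servo_tool", "body": {"motion": "0 0.001 0 0 0 0; 0 0.001 0 0 0 0; 0 0 0 0 0 0"}}

```text
time_s: 13.55
tool_pos: [0.4673, 0.2547, 0.1736]
eef_rot: [-0.643, -0.293, 0.294, 0.643]
wrist_force: [-0.6, 0.4, -0.7]
finger_gap: 0.0344
```

```bash
python3 -c "
from look import *
p=robot.sense()['tool_pos']
look('sc14',295,130,36,16,'z20',[],2.2)
a=cv2.imread('pics/scene0.png');B=up(a,295,130,36,36,16);cv2.imwrite('pics/z21.png',np.clip(B*2.2,0,255).astype(np.uint8))
for z in (.08,.085,.09,.095,.1,.112): print(z,((proj('scene',[.4674,.2546,z])[0]-[295,130]+.5)*16).round())
"
```

```text
0.08 [289. 382.]
0.085 [291. 368.]
0.09 [293. 355.]
0.095 [296. 341.]
0.1 [298. 327.]
0.112 [303. 293.]
```

View pics/z20.png

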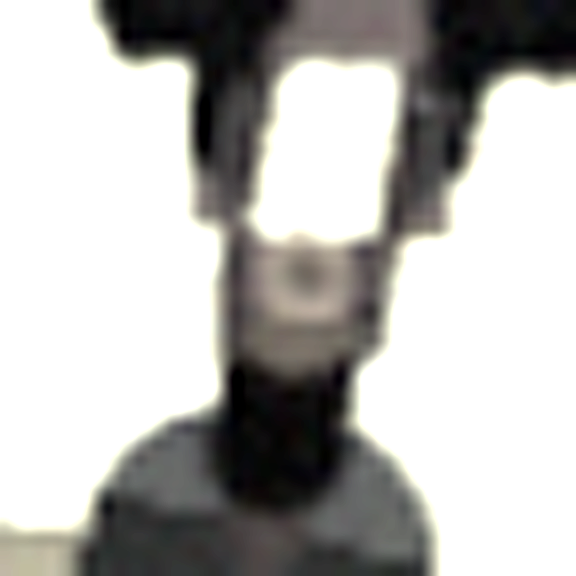

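View pics/z21.png

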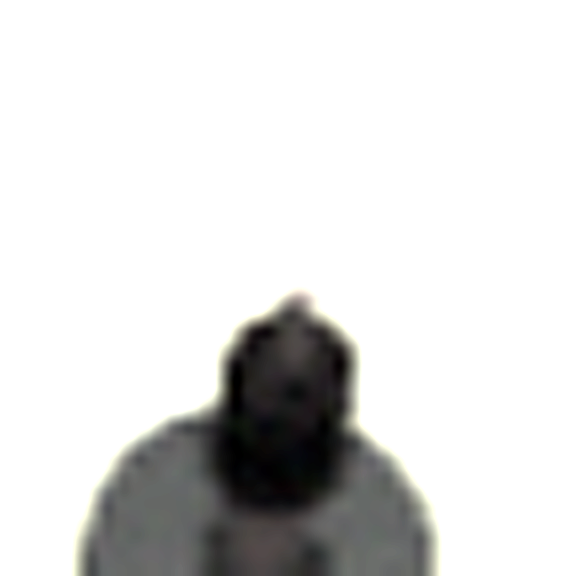

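Request:
{"method": "servo_tool", "body": {"motion": "0 0.001 0 0 0 0; 0 0.001 0 0 0 0; 0 0.001 0 0 0 0; 0 0.001 0 0 0 0; 0 0.001 0 0 0 0; 0 0.001 0 0 0 0; 0 0 0 0 0 0"}}

```text
time_s: 14.18
tool_pos: [0.4673, 0.2546, 0.1676]
eef_rot: [-0.643, -0.293, 0.294, 0.643]
wrist_force: [1.1, 0.5, -1.0]
finger_gap: 0.0344
```

Request:
{"method": "servo_tool", "body": {"motion": "0 0.001 0 0 0 0; 0 0.001 0 0 0 0; 0 0.001 0 0 0 0; 0 0 0 0 0 0"}}

```text
time_s: 14.52
tool_pos: [0.4673, 0.2547, 0.1646]
eef_rot: [-0.643, -0.293, 0.294, 0.643]
wrist_force: [-0.7, 0.3, -0.9]
finger_gap: 0.0342
```

Request:
{"method": "servo_tool", "body": {"motion": "0 0.001 0 0 0 0; 0 0.001 0 0 0 0; 0 0 0 0 0 0"}}

```text
time_s: 14.77
tool_pos: [0.4675, 0.2547, 0.1627]
eef_rot: [-0.643, -0.293, 0.293, 0.643]
wrist_force: [-0.5, -0.1, -0.7]
finger_gap: 0.0343
```

Request:
{"method": "servo_tool", "body": {"motion": "0 0.001 0 0 0 0; 0 0.001 0 0 0 0; 0 0 0 0 0 0"}}

```text
time_s: 15.02
tool_pos: [0.4675, 0.2547, 0.1607]
eef_rot: [-0.643, -0.293, 0.293, 0.643]
wrist_force: [0.4, 0.2, 1.1]
finger_gap: 0.0345
```

Request:
{"method": "servo_tool", "body": {"motion": "0 0.001 0 0 0 0; 0 0.001 0 0 0 0; 0 0 0 0 0 0"}}

```text
time_s: 15.27
tool_pos: [0.4674, 0.2547, 0.1586]
eef_rot: [-0.643, -0.293, 0.293, 0.643]
wrist_force: [0.1, -0.2, 0.4]
finger_gap: 0.0342
```

Request:
{"method": "servo_tool", "body": {"motion": "0 0.001 0 0 0 0; 0 0.001 0 0 0 0; 0 0 0 0 0 0"}}

```text
time_s: 15.52
tool_pos: [0.4674, 0.2547, 0.1566]
eef_rot: [-0.643, -0.293, 0.293, 0.643]
wrist_force: [-0.1, 0.5, -0.2]
finger_gap: 0.0346
```

```bash
python3 st.py; python3 -c "
from look import *
look('sc15',295,130,36,16,'z22',[],2.2)
"; python3 st.py
```

```text
t 15.52 p [0.4674 0.2547 0.1566] yaw 49.04 down [-0.  0. -1.] F [-0.1  0.5 -0.2] gap 0.0346 j [ 0.44  0.44  1.96  0.    0.75 -0.41]
t 15.57 p [0.4674 0.2547 0.1566] yaw 49.04 down [-1.e-04 -0.e+00 -1.e+00] F [0.5 1.4 0. ] gap 0.0344 j [ 0.44  0.44  1.96  0.    0.75 -0.41]
```

View pics/z22.png

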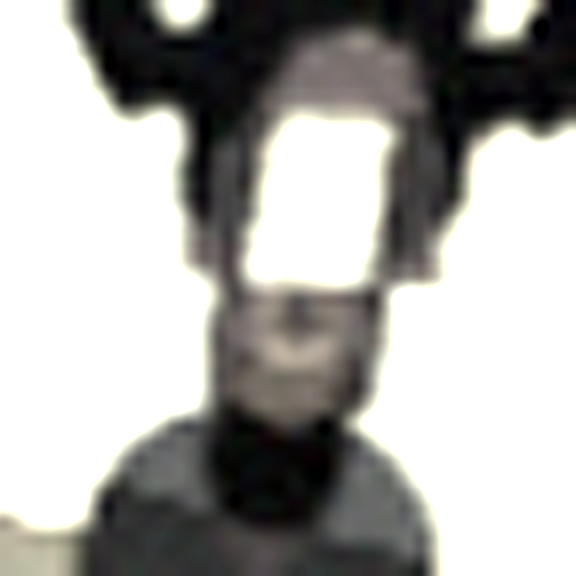

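Request:
{"method": "servo_tool", "body": {"motion": "0 0.0005 0 0 0 0; 0 0.0005 0 0 0 0"}}

```text
time_s: 15.73
tool_pos: [0.4674, 0.2547, 0.1558]
eef_rot: [0.643, 0.293, -0.293, -0.643]
wrist_force: [0.4, -0.4, 2.8]
finger_gap: 0.0348
```

Request:
{"method": "servo_tool", "body": {"motion": "0 0.0005 0 0 0 0; 0 0.0005 0 0 0 0"}}

```text
time_s: 15.9
tool_pos: [0.4674, 0.2547, 0.1548]
eef_rot: [-0.643, -0.293, 0.293, 0.643]
wrist_force: [0.4, -0.2, 3.1]
finger_gap: 0.0345
```

Request:
{"method": "servo_tool", "body": {"motion": "0 0.0005 0 0 0 0; 0 0.0005 0 0 0 0"}}

```text
time_s: 16.07
tool_pos: [0.4674, 0.2547, 0.1538]
eef_rot: [-0.643, -0.293, 0.293, 0.643]
wrist_force: [-1.9, -0.2, 2.7]
finger_gap: 0.0342
```

Request:
{"method": "servo_tool", "body": {"motion": "0 0.0005 0 0 0 0; 0 0.0005 0 0 0 0"}}

```text
time_s: 16.23
tool_pos: [0.4674, 0.2547, 0.1527]
eef_rot: [-0.643, -0.293, 0.293, 0.643]
wrist_force: [0.9, -0.5, 3.3]
finger_gap: 0.0347
```

Request:
{"method": "servo_tool", "body": {"motion": "0 0.0005 0 0 0 0; 0 0.0005 0 0 0 0"}}

```text
time_s: 16.4
tool_pos: [0.4674, 0.2547, 0.1518]
eef_rot: [0.643, 0.293, -0.293, -0.643]
wrist_force: [1.3, 1.0, 3.3]
finger_gap: 0.0348
```

Request:
{"method": "servo_tool", "body": {"motion": "0 0.0005 0 0 0 0; 0 0.0005 0 0 0 0"}}

```text
time_s: 16.57
tool_pos: [0.4674, 0.2547, 0.1508]
eef_rot: [-0.643, -0.293, 0.293, 0.643]
wrist_force: [-0.4, -0.2, 2.7]
finger_gap: 0.0347
```

Request:
{"method": "servo_tool", "body": {"motion": "0 0.0005 0 0 0 0; 0 0.0005 0 0 0 0"}}

```text
time_s: 16.73
tool_pos: [0.4674, 0.2547, 0.1497]
eef_rot: [-0.643, -0.293, 0.293, 0.643]
wrist_force: [-0.4, 0.1, 2.7]
finger_gap: 0.0345
```

Request:
{"method": "servo_tool", "body": {"motion": "0 0.0005 0 0 0 0; 0 0.0005 0 0 0 0"}}

```text
time_s: 16.9
tool_pos: [0.4674, 0.2547, 0.1487]
eef_rot: [-0.643, -0.293, 0.293, 0.643]
wrist_force: [-0.5, -0.3, 2.8]
finger_gap: 0.034
```

Request:
{"method": "servo_tool", "body": {"motion": "0 0.0005 0 0 0 0; 0 0.0005 0 0 0 0"}}

```text
time_s: 17.07
tool_pos: [0.4674, 0.2547, 0.1477]
eef_rot: [-0.643, -0.293, 0.293, 0.643]
wrist_force: [-1.2, -0.5, 3.0]
finger_gap: 0.0344
```

Request:
{"method": "servo_tool", "body": {"motion": "0 0.0005 0 0 0 0; 0 0.0005 0 0 0 0"}}

```text
time_s: 17.23
tool_pos: [0.4674, 0.2547, 0.1468]
eef_rot: [-0.643, -0.293, 0.293, 0.643]
wrist_force: [-0.1, -1.9, 3.5]
finger_gap: 0.0345
```

Request:
{"method": "servo_tool", "body": {"motion": "0 0.0005 0 0 0 0; 0 0.0005 0 0 0 0"}}

```text
time_s: 17.4
tool_pos: [0.4674, 0.2547, 0.1457]
eef_rot: [-0.643, -0.293, 0.293, 0.643]
wrist_force: [0.6, -0.5, 2.0]
finger_gap: 0.0342
```

Request:
{"method": "servo_tool", "body": {"motion": "0 0.0005 0 0 0 0; 0 0.0005 0 0 0 0"}}

```text
time_s: 17.57
tool_pos: [0.4674, 0.2547, 0.1448]
eef_rot: [0.643, 0.293, -0.293, -0.643]
wrist_force: [0.6, -0.0, 3.0]
finger_gap: 0.0343
```

Request:
{"method": "servo_tool", "body": {"motion": "0 0.0005 0 0 0 0; 0 0.0005 0 0 0 0"}}

```text
time_s: 17.73
tool_pos: [0.4674, 0.2547, 0.1438]
eef_rot: [-0.643, -0.293, 0.293, 0.643]
wrist_force: [0.0, -1.0, 10.2]
finger_gap: 0.0348
```

Request:
{"method": "servo_tool", "body": {"motion": "0 0 0 0 0 0"}}

```text
time_s: 17.82
tool_pos: [0.4675, 0.2547, 0.1438]
eef_rot: [-0.643, -0.293, 0.293, 0.643]
wrist_force: [0.3, -0.6, 4.4]
finger_gap: 0.0344
```

Request:
{"method": "servo_tool", "body": {"motion": "0 0.0004 0 0 0 0; 0 0 0 0 0 0"}}

```text
time_s: 17.98
tool_pos: [0.4676, 0.2548, 0.1437]
eef_rot: [0.643, 0.294, -0.293, -0.643]
wrist_force: [-1.1, -1.0, 9.6]
finger_gap: 0.0344
```

Request:
{"method": "servo_tool", "body": {"motion": "0 0.0003 0 0 0 0; 0 0 0 0 0 0; 0 0 0 0 0 0"}}

```text
time_s: 18.23
tool_pos: [0.4676, 0.2548, 0.1436]
eef_rot: [0.643, 0.294, -0.293, -0.643]
wrist_force: [-2.3, -1.6, 13.7]
finger_gap: 0.0344
```

Request:
{"method": "servo_tool", "body": {"motion": "0 0 0 0 0 0; 0 0 0 0 0 0; 0 0 0 0 0 0; 0 0 0 0 0 0; 0 0 0 0 0 0; 0 0 0 0 0 0"}}

```text
time_s: 18.73
tool_pos: [0.4676, 0.2548, 0.1436]
eef_rot: [0.643, 0.294, -0.293, -0.643]
wrist_force: [-2.4, -1.9, 14.8]
finger_gap: 0.0346
```

```bash
python3 st.py; python3 -c "
from look import *
look('sc16',295,130,36,16,'z23',[],2.2)
"; python3 st.py
```

```text
t 18.73 p [0.4676 0.2548 0.1436] yaw 49.04 down [ 6.e-04  2.e-04 -1.e+00] F [-2.4 -1.9 14.8] gap 0.0346 j [ 0.44  0.46  1.97 -0.    0.72 -0.41]
t 18.78 p [0.4676 0.2547 0.1436] yaw 49.04 down [ 6.e-04  2.e-04 -1.e+00] F [-2.3 -1.5 13.9] gap 0.0343 j [ 0.44  0.46  1.97 -0.    0.72 -0.41]
```

View pics/z23.png

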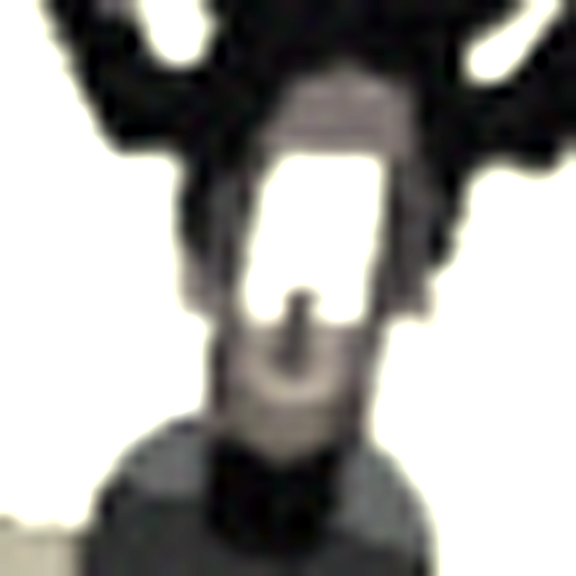

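Request:
{"method": "servo_tool", "body": {"motion": "0 -0.0006 0 0 0 0; 0 0 0 0 0 0"}}

```text
time_s: 18.95
tool_pos: [0.4674, 0.2547, 0.1438]
eef_rot: [0.643, 0.293, -0.293, -0.643]
wrist_force: [-1.0, -0.3, 6.2]
finger_gap: 0.0347
```

Request:
{"method": "servo_tool", "body": {"motion": "0 0 0 0 0 0; 0 0 0 0 0 0; 0 0 0 0 0 0; 0 0 0 0 0 0; 0 0 0 0 0 0", "hand": 0.49, "squeeze": 25}}

```text
time_s: 19.37
tool_pos: [0.4673, 0.2547, 0.1436]
eef_rot: [-0.643, -0.293, 0.294, 0.643]
wrist_force: [0.1, -0.7, 0.0]
finger_gap: 0.0418
```

```bash
python3 st.py; python3 -c "
from look import *
look('sc17',295,130,36,16,'z24',[],2.2)
"; python3 st.py
```

```text
t 19.37 p [0.4673 0.2547 0.1436] yaw 49.03 down [-3.e-04 -1.e-04 -1.e+00] F [ 0.1 -0.7  0. ] gap 0.0418 j [ 0.44  0.46  1.97  0.    0.72 -0.41]
t 19.42 p [0.4673 0.2547 0.1436] yaw 49.04 down [-2.e-04 -1.e-04 -1.e+00] F [-0.1  0.5 -0.5] gap 0.0419 j [ 0.44  0.46  1.97  0.    0.72 -0.41]
```

View pics/z24.png

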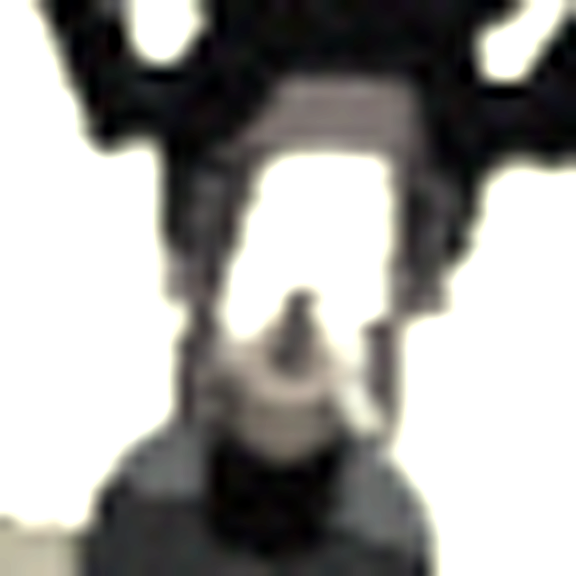

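Request:
{"method": "servo_tool", "body": {"motion": "0 -0.002 0 0 0 0; 0 -0.004 0 0 0 0; 0 -0.006 0 0 0 0; 0 -0.008 0 0 0 0; 0 -0.01 0 0 0 0; 0 -0.01 0 0 0 0; 0 0 0 0 0 0"}}

```text
time_s: 20.0
tool_pos: [0.4685, 0.2552, 0.1862]
eef_rot: [-0.643, -0.295, 0.292, 0.643]
wrist_force: [0.1, -0.3, -0.4]
finger_gap: 0.042
```

```bash
python3 st.py; python3 -c "
from look import *
look('sc18',290,115,45,13,'z25',[],2.2)
"; python3 st.py
```

```text
t 20.00 p [0.4685 0.2552 0.1862] yaw 49.04 down [ 0.003   0.0014 -1.    ] F [ 0.1 -0.3 -0.4] gap 0.0420 j [ 0.44  0.4   1.93  0.    0.81 -0.41]
t 20.05 p [0.4682 0.2551 0.1852] yaw 49.04 down [ 0.0024  0.0011 -1.    ] F [-0.3  0.2 -0.7] gap 0.0419 j [ 0.44  0.4   1.93  0.    0.81 -0.41]
```

View pics/z25.png

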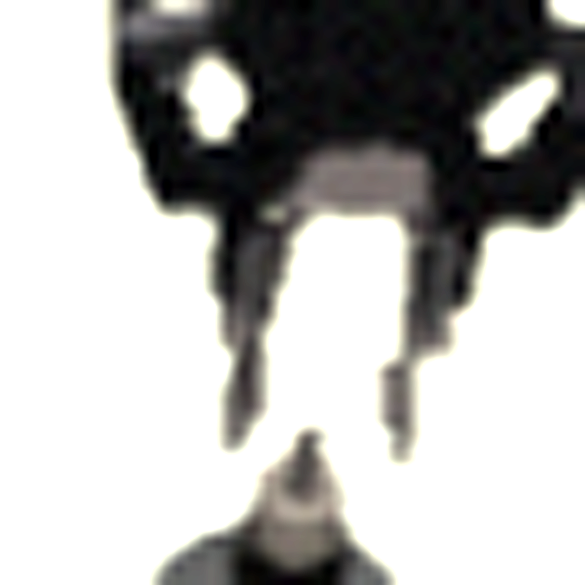

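Request:
{"method": "servo_tool", "body": {"motion": "0 -0.01 0 0 0 0; 0 -0.012 0 0 0 0; 0 -0.01 0 0 0 0; -0.014 0 -0.0124 0 0 0; -0.028 0 -0.0248 0 0 0; -0.028 0 -0.0248 0 0 0; -0.028 0 -0.0248 0 0 0; -0.028 0 -0.0248 0 0 0"}}

```text
time_s: 20.72
tool_pos: [0.4688, 0.085, 0.2162]
eef_rot: [0.643, 0.294, -0.294, -0.643]
wrist_force: [0.9, -0.5, -0.8]
finger_gap: 0.0418
```

Request:
{"method": "servo_tool", "body": {"motion": "-0.028 0 -0.0248 0 0 0; -0.028 0 -0.0248 0 0 0; -0.028 0 -0.0248 0 0 0; -0.028 0 -0.0248 0 0 0; -0.028 0 -0.0248 0 0 0; -0.028 0 -0.0248 0 0 0; -0.028 0 -0.0248 0 0 0; -0.028 0 -0.0248 0 0 0"}}

```text
time_s: 21.38
tool_pos: [0.4717, -0.2148, 0.2162]
eef_rot: [0.643, 0.293, -0.293, -0.643]
wrist_force: [0.5, -0.8, -0.4]
finger_gap: 0.042
```

Request:
{"method": "servo_tool", "body": {"motion": "-0.028 0 -0.0248 0 0 0; 0 0 0 0 6.5 0; 0 0 0 0 6.5 0; 0 0 0 0 6.5 0; 0 0 0 0 6.5 0; 0 0 0 0 6.5 0; 0 0 0 0 6.5 0; 0 0 0 0 6.5 0"}}

```text
time_s: 22.05
tool_pos: [0.4724, -0.2502, 0.2161]
eef_rot: [-0.707, -0.02, 0.02, 0.707]
wrist_force: [-0.1, 1.0, 0.1]
finger_gap: 0.0418
```

Request:
{"method": "servo_tool", "body": {"motion": "0 0 0 0 6.5 0; 0 0 0 0 6.5 0; 0 0 0 0 6.5 0; 0 0 0 0 6.5 0; 0 0 0 0 6.5 0; 0 0 0 0 6.5 0; 0 0 0 0 6.5 0; 0 0 0 0 6.5 0"}}

```text
time_s: 22.72
tool_pos: [0.4724, -0.2502, 0.2161]
eef_rot: [-0.644, 0.292, -0.292, 0.644]
wrist_force: [-0.3, -0.0, -0.2]
finger_gap: 0.0417
```

Request:
{"method": "servo_tool", "body": {"motion": "0 0 0 0 6.5 0; 0 0 0 0 6.5 0; 0 0 0 0 0 0; 0 0 0 0 0 0; 0 0 0 0 0 0"}}

```text
time_s: 23.13
tool_pos: [0.4724, -0.2502, 0.2159]
eef_rot: [0.609, -0.36, 0.36, -0.609]
wrist_force: [-0.8, -0.7, 0.0]
finger_gap: 0.0419
```

```bash
python3 st.py .4728 -.2688 .16; python3 -c "
from look import *
look('sc19',150,160,80,7,'z26',[],1.8)
"; python3 st.py .4728 -.2688 .16
```

```text
t 23.13 p [ 0.4724 -0.2502  0.2159] yaw -61.23 down [ 1.e-04 -0.e+00 -1.e+00] F [-0.8 -0.7  0. ] gap 0.0419 j [-0.54  0.36  1.9  -0.    0.88  0.52]
tool delta [ 0.0165  0.0559 -0.0086]
t 23.18 p [ 0.4724 -0.2503  0.2159] yaw -61.27 down [ 1.e-04 -1.e-04 -1.e+00] F [-0.7 -0.1 -0.8] gap 0.0415 j [-0.54  0.36  1.9  -0.    0.88  0.53]
tool delta [ 0.0164  0.0559 -0.0086]
```

View pics/z26.png

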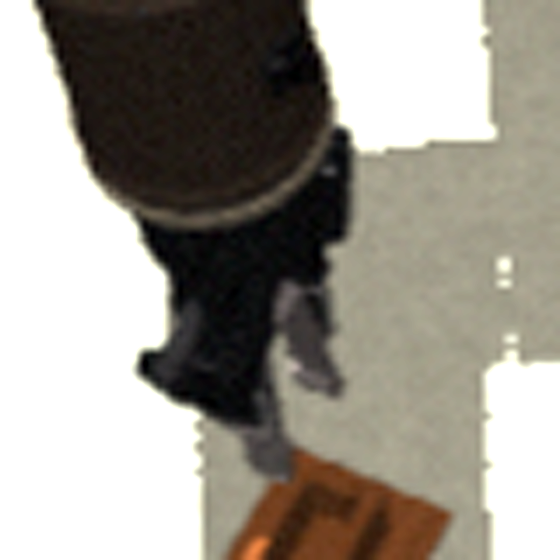

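Still holding the tongs. I'll correct the offset and lower to just above the pocket.

Request:
{"method": "servo_tool", "body": {"motion": "0.006 0.01 -0.003 0 0 0; 0.006 0.02 -0.003 0 0 0; 0.0045 0.02 -0.0026 0 0.2 0; 0 0.02 0 0 0 0; 0 0.013 0 0 0 0; 0 0 0 0 0 0; 0 0 0 0 0 0; 0 0 0 0 0 0"}}

```text
time_s: 23.85
tool_pos: [0.473, -0.2692, 0.1331]
eef_rot: [0.607, -0.362, 0.362, -0.607]
wrist_force: [-0.2, -0.0, -0.3]
finger_gap: 0.042
```

```bash
python3 st.py .4728 -.2688 .077; python3 -c "
from look import *
look('sc20',160,190,60,10,'z27',tips(.07,(.0217,.0257)),1.8)
"; python3 st.py .4728 -.2688 .077
```

```text
t 23.85 p [ 0.473  -0.2692  0.1331] yaw -61.63 down [ 4.e-04 -3.e-04 -1.e+00] F [-0.2 -0.  -0.3] gap 0.0420 j [-0.57  0.49  1.95 -0.    0.71  0.5 ]
tool delta [-0.0005  0.0561 -0.    ]
t 23.90 p [ 0.4732 -0.2692  0.1334] yaw -61.63 down [ 1.e-03 -6.e-04 -1.e+00] F [ 0.4 -0.  -1.2] gap 0.0420 j [-0.57  0.49  1.95 -0.    0.71  0.5 ]
tool delta [-0.0006  0.0564 -0.0002]
```

View pics/z27.png

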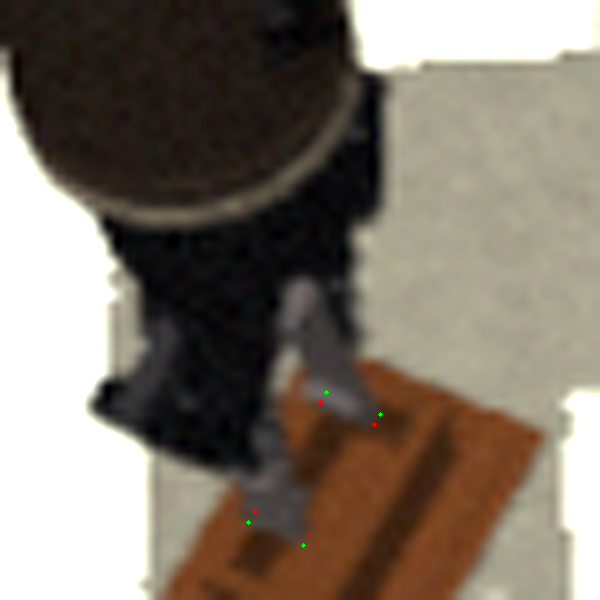

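Request:
{"method": "servo_tool", "body": {"motion": "0 0.008 0 0 0 0; 0 0.009 0 0 0 0; 0 0.009 0 0 0 0; 0 0 0 0 0 0; 0 0 0 0 0 0"}}

```text
time_s: 24.32
tool_pos: [0.4723, -0.2685, 0.1059]
eef_rot: [-0.607, 0.363, -0.362, 0.607]
wrist_force: [-0.3, -0.2, -1.1]
finger_gap: 0.0419
```

Request:
{"method": "servo_tool", "body": {"motion": "0 0.007 0 0 0 0; 0 0.007 0 0 0 0; 0 0.005 0 0 0 0; 0 0.003 0 0 0 0; 0 0 0 0 0 0; 0 0 0 0 0 0"}}

```text
time_s: 24.82
tool_pos: [0.4726, -0.2688, 0.0845]
eef_rot: [-0.607, 0.363, -0.362, 0.607]
wrist_force: [0.5, 0.1, -1.6]
finger_gap: 0.0419
```

```bash
python3 st.py .4728 -.2688 .077
```

```text
t 24.82 p [ 0.4726 -0.2688  0.0845] yaw -61.67 down [-3.e-04  2.e-04 -1.e+00] F [ 0.5  0.1 -1.6] gap 0.0419 j [-0.57  0.56  1.98  0.    0.6   0.5 ]
tool delta [0.0001 0.0075 0.0001]
```

Request:
{"method": "servo_tool", "body": {"motion": "0 0.002 0 0 0 0; 0 0.002 0 0 0 0; 0 0.001 0 0 0 0; 0 0 0 0 0 0"}}

```text
time_s: 25.15
tool_pos: [0.4726, -0.2688, 0.0796]
eef_rot: [-0.607, 0.362, -0.362, 0.607]
wrist_force: [0.1, -0.2, -0.6]
finger_gap: 0.042
```

Request:
{"method": "servo_tool", "body": {"motion": "0 0.001 0 0 0 0; 0 0 0 0 0 0"}}

```text
time_s: 25.32
tool_pos: [0.4727, -0.2688, 0.0786]
eef_rot: [0.607, -0.362, 0.362, -0.607]
wrist_force: [-0.1, -0.3, -0.2]
finger_gap: 0.042
```

Request:
{"method": "servo_tool", "body": {"motion": "0 0.0007 0 0 0 0; 0 0 0 0 0 0"}}

```text
time_s: 25.48
tool_pos: [0.4727, -0.2688, 0.078]
eef_rot: [0.607, -0.362, 0.362, -0.607]
wrist_force: [-0.5, -0.2, -1.2]
finger_gap: 0.0422
```

Request:
{"method": "servo_tool", "body": {"motion": "0 0.001 0 0 0 0; 0 0 0 0 0 0"}}

```text
time_s: 25.65
tool_pos: [0.4729, -0.2689, 0.0771]
eef_rot: [-0.607, 0.362, -0.363, 0.607]
wrist_force: [-0.5, 0.7, 4.2]
finger_gap: 0.0423
```

Request:
{"method": "servo_tool", "body": {"motion": "0 0.0007 0 0 0 0; 0 0 0 0 0 0"}}

```text
time_s: 25.82
tool_pos: [0.4729, -0.2689, 0.0767]
eef_rot: [-0.607, 0.362, -0.363, 0.607]
wrist_force: [-0.5, 1.9, 8.7]
finger_gap: 0.0418
```

Request:
{"method": "servo_tool", "body": {"motion": "0 0 0 0 0 0; 0 0 0 0 0 0; 0 0 0 0 0 0; 0 0 0 0 0 0", "hand": 0.56}}

```text
time_s: 26.15
tool_pos: [0.4727, -0.2688, 0.0762]
eef_rot: [-0.607, 0.362, -0.362, 0.607]
wrist_force: [0.2, -0.1, 1.2]
finger_gap: 0.0475
```

Request:
{"method": "servo_tool", "body": {"motion": "0 0 0 0 0 0; 0 0 0 0 0 0; 0 0 0 0 0 0; 0 0 0 0 0 0; 0 0 0 0 0 0; 0 0 0 0 0 0; 0 0 0 0 0 0", "hand": 1}}

```text
time_s: 26.73
tool_pos: [0.4728, -0.2688, 0.0763]
eef_rot: [-0.607, 0.362, -0.362, 0.607]
wrist_force: [0.3, 0.5, 0.1]
finger_gap: 0.0849
```

Request:
{"method": "servo_tool", "body": {"motion": "0 -0.003 0 0 0 0; 0 -0.006 0 0 0 0; 0 -0.01 0 0 0 0; 0 -0.02 0 0 0 0; 0 -0.02 0 0 0 0; 0 -0.02 0 0 0 0; 0 -0.02 0 0 0 0; 0 -0.02 0 0 0 0"}}

```text
time_s: 27.4
tool_pos: [0.4727, -0.2688, 0.1974]
eef_rot: [0.607, -0.362, 0.363, -0.607]
wrist_force: [0.7, -0.9, 0.1]
finger_gap: 0.0853
```

```bash
python3 st.py; python3 -c "
from look import *
look('sc21',150,170,85,7,'z28',[],1.8)
im=cv2.imread('pics/sc21.png');B=up(im,285,130,50,50,12);cv2.imwrite('pics/z29.png',np.clip(B*2,0,255).astype(np.uint8))"
```

```text
t 27.40 p [ 0.4727 -0.2688  0.1974] yaw -61.66 down [ 7.e-04 -5.e-04 -1.e+00] F [ 0.7 -0.9  0.1] gap 0.0853 j [-0.57  0.4   1.9  -0.    0.85  0.5 ]
```

View pics/z28.png

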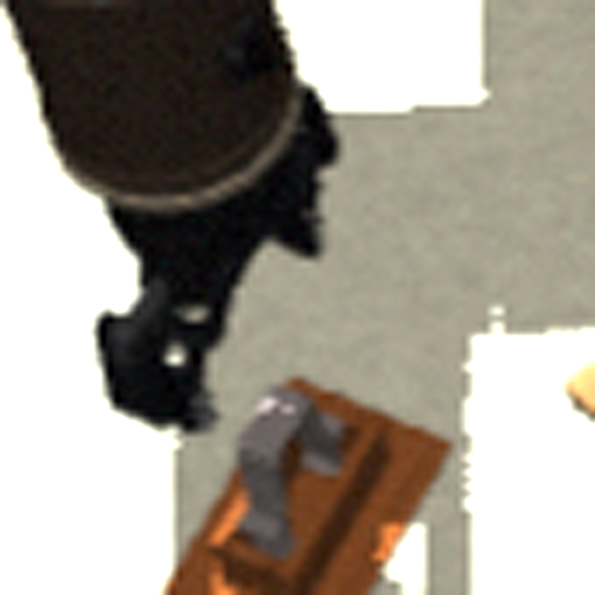

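View pics/z29.png

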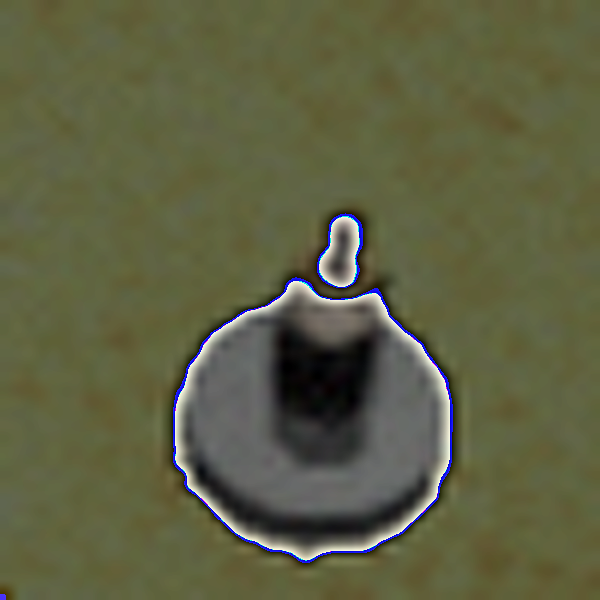

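```bash
python3 -c "
from h import *
im=cv2.imread('pics/sc21.png');a=up(im,230,85,150,170,3)
B=up(im,298,135,30,40,12);B=cv2.resize(B,(382,510))
cv2.imwrite('pics/z30.png',np.clip(np.hstack([cv2.resize(a,(415,510))[:, :400],B]).astype(float)*1.4,0,255).astype(np.uint8))
o=cv2.imread('pics/scene0.png');d=cv2.absdiff(o,im).max(2);x=d.copy();x[:, :240]=0
print([ (s[:5]) for s in cv2.connectedComponentsWithStats((x>40).astype(np.uint8))[2].tolist() if s[4]<20000][:20])
"
```

```text
[[240, 0, 5, 10, 39], [240, 14, 4, 6, 11], [240, 27, 7, 54, 233], [240, 82, 4, 12, 35], [240, 114, 10, 30, 245], [240, 146, 17, 70, 871], [308, 149, 10, 9, 58], [271, 210, 9, 10, 59]]
```

View pics/z30.png

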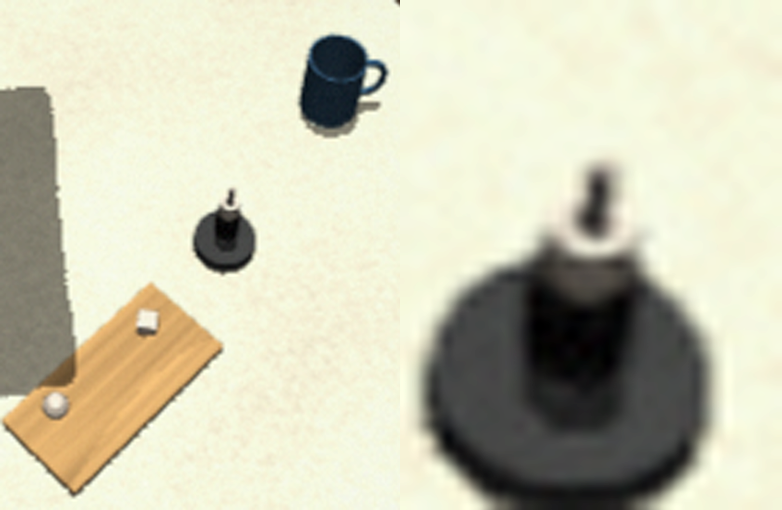

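The bead sits on the seat with the pin through it, at (590,240) in the right-hand panel. The image differences on the board and spindle side are the bead, the seat, and the arm with its shadow. The dome, foot and mug haven't moved, and the tongs stand upright in their stand. Handing in.

```bash
python3 -c "
from station import job_done
print(job_done())"
```

```text
the job is handed in; nothing more can be done
None
```

The job is done and handed in at about 27 s. The bead is on the spindle's pin, resting on the bottomed-out seat, and the tongs are back upright in their stand.

- **Picking up:** I took the tongs from the stand and gripped the bead at a 34.7 mm finger gap. The gripper itself did not touch the bead.
- **Threading:** The bead went over the pin with no vertical contact force.
- **Pressing the seat:** It slid about 17 mm at a steady drag of about 3.7 N, then stopped. I held about 15 N against the stop for half a second, then eased off and opened the tongs to 42 mm.
- **Returning the tongs:** I set them down in the pocket until I felt the floor, released them and moved the arm clear.

**Last checks:**
- The final picture shows the pin through the bead, the bead on the seat and the tongs upright.
- Comparing the first and last pictures, the dome, foot, board and mug had not moved. I did not compare the jug, which was never approached.

**Disagreements:**
- The two cameras disagreed by about 4 mm in x. I relied on the scene camera, because the held tongs matched its predicted position within about half a pixel.
- The wrist force faded whenever the arm stopped while the seat was still sliding. I only trusted the bottoming-out once the force held steady and the position stopped changing.

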